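# Carry the top-heavy round mirror upright to the riser

### The job

The round mirror standing on its rim in the wooden carrier is top-heavy because of its brass hanger and has rolled over against one end; its frame is freshly varnished, so do not touch it. Lift the carrier by its handle, tip it so that the mirror rolls back upright, hanger on top, and balance it there on the way to the low riser; hold it over the riser, clear of it, until the mirror has stood upright for three seconds, then set the carrier down gently, centred and square on the riser, and let go with the mirror standing still and upright. Never let the mirror roll right over, and leave the other things on the top where they are.

Things in the scene. Friction and masses are not known exactly. Their poses are not given: they have to be found in the camera images.
- carrier: Loose light-wood carrier, 380 long (own x) x 130 wide (y), 0.38 kg +-15 %. Origin: centre of underside, z up. Floor 10 thick; two grey felt battens along it, inner faces y = +-26, to z = 50; end panels, inner faces x = +-180, to z = 70, uprights (44 wide) to z = 242. Starts at x 0.45 to 0.55 m, y +-(0.225 to 0.265) m, left or right, long axis within 0.2 rad of world y.
- handle (a point): Middle of the carrier's darker handle rail, to be gripped from above with the fingers closing across its 22 mm width. The rail runs lengthwise overhead from end panel to end panel: 22 wide (y), 26 high, z = 216 to 242; this point is at carrier (0, 0, 229), axes as the carrier's. Held here, tilting the carrier about its own y axis makes the mirror roll towards the lower end.
- mirror: Round mirror, dark glass with white inner rim on both faces, deep dark-wood frame: 160 in diameter, 36 deep, 0.40 kg +-20 %. Stands on its rim on the carrier floor between the battens (8 mm play each side), free to roll along carrier x, 80 mm per rad without slip. Origin: disc centre (z = 90 in the carrier); own y = disc axis, own z towards the hanger, vertical when upright.
- hanger (a point): Brass hanger tab on top of the frame, 26 x 14, standing 14 proud of the rim; this point is 90 from the disc centre, axes as the mirror's. At the start the mirror leans towards carrier +x, hanger 0.50 to 0.59 rad from vertical, and rests against the end panel there (disc centre at carrier x = 100), so it becomes upright at about carrier x = 53 to 60.
- mirror_com (a point): The mirror's centre of mass, 4.4 from the disc centre towards the hanger. With th = hanger angle from vertical towards carrier +x: th'' = 4.4 th - 80 (s + a/9.81), s = floor slope in rad (carrier +x end up positive), a = carrier acceleration along its +x. Rolling resistance is about 0.0045 rad of slope, so on a level floor it stands still within about 0.08 rad of upright.
- riser: Low display riser, fixed: wooden board 430 (own x) x 190 (y) on white cheeks, flat top 40 above the work top; on the other side from the carrier, in the same ranges of x, |y| and yaw. Origin: centre of its underside, long axis own x. Set down properly, the carrier's origin is 40 above the riser's and their long axes are parallel, either way round.
- candle_jar: Candle jar, white, 68 in diameter, 85 tall; stays where it is. Origin: centre of underside.
- votive: Round terracotta bowl, 80 in diameter, 60 tall; stays where it is. Origin: centre of underside.
- frame: White standing photo frame, 115 wide, 155 tall, with a foot; stays where it is. Origin: centre of underside of the frame.
- notebook: Blue notebook, 105 x 148 x 20, lying flat; stays where it is. Origin: centre of underside.
Mind the look-alikes: they are no part of the job. Leave any blue or green look-alike of the mirror alone.

How it is judged:
By the outcome, as a careful person would: the job done as asked, in the order asked, and still so for the second after the job is handed in, with the robot touching nothing.
It also fails if it takes over 64 s, if anything falls off the work surface, if the arm or the gripper's body presses on something with over 40 N, if the wrist force passes 120 N, or if a joint passes its speed limit or range.

### The arm

A 6-joint arm with a two-finger parallel gripper is mounted at the origin on the work surface. World frame = base frame: x ahead of the robot, y to its left, z up, the work surface at z = 0. Lengths are in mm, angles in rad, forces in N, time in s.
With the tool pointing down it reaches from about 350 to 875 mm from the base axis. Payload 4.2 kg.
Tool frame: the origin (TCP) lies midway between the tips of the shut fingers; the grasp point (between the pads) lies 19 mm behind it; y points along the fingers, x is the direction in which the jaws open and shut, and the axes are right-handed (so a half turn about y gives the same grasp; the last joint's range is limited). The gripper opens to 85 mm and grips with 20 to 120 N. Pads are 22 mm wide; open, the fingers measure 114 mm over their backs; the gripper's body (76 mm by 85 mm) begins 54 mm behind the grasp point. The pads swing forward as they close: fully open they stand 13 mm farther back than shut.
Start: joints at [1.413, 0.385, 0.008, 0, -1.194, -0.259], TCP at [252.989, 571.485, 231.312] pointing down, gripper open.
Joint ranges: [-3.14, 3.14], [-1.21, 2.06], [-1.07, 1.41], [-3.16, 2.05], [-2.99, -0.16], [-3.1, 3.1]. Speed limits (rad/s): [2.79, 2.79, 3.14, 3.14, 3.14, 3.14].

### API

Orientations are given as a unit quaternion [x, y, z, w].
In Python, from bench import read_state, get_image, job_done gives the robot as it stands.
- The arm moves only by the tool play_rows, never from a script. Its argument "series" is a list of rows, each a list of 7 numbers: the shift along the tool's x, y, z in m, then the turn, a rotation vector about the tool's x, y, z in rad, then the finger opening in m, from 0 to 0.0854. In form: [[x, y, z, wx, wy, wz, claw], ...]. A call has 1 to 10 rows; each row shifts and turns the pose as measured when the row begins, along the tool's axes as they then stand; what a row does not reach is not made up. A row lasts 1/10 s, in which the tool goes at most 50 mm and 8.59 degrees, less where a joint would pass 70% of its speed; a pose out of reach is approached as far as the arm can. A call with a gripper value outside its range is refused whole. The fingers move at their own pace and stop on an object; the grip force is fixed at half the most. Time passes only in rows, so rows that do not move let the fingers close. It gives the time, the measured TCP pose, the force and the opening at its end, in the units of the state.
- read_state(): the state, without advancing time (a new reading comes with each control period).
- get_image(name): name is "scene" or "top" or "wrist"; returns a dict with "color" (480x640x3 uint8, red, green, blue), "intrinsics" (3x3 intrinsics, pixels), "origin" and "orientation" of the camera in the world. Camera axes: x right, y down, z forward; pixel columns grow to the right and rows downward; lengths in mm; the calibration is good to about 2 mm. A picture is of the moment at which its call begins. There is no depth.
- job_done(): hands the job in, once; it reports no verdict.
The state is a dict: "clock": time; "joints": joint angles; "joint_vel": joint speeds; "joint_efforts": joint torques, N m; "position": TCP position; "ee_rot": TCP orientation; "contact_force": force on the tool from outside, world axes, zero at the start; "wrist_torque": the same for the moment, N m; "gripper_width": finger opening in mm.
Only numpy, scipy, OpenCV 4.12 (cv2) and the standard library are available. Lean on these libraries where they do the work, as an engineer would, in place of code of your own. Each camera call takes 0.05 s, during which the arm holds its last target. There are 200 camera calls.

## Working session

There is one attempt and no reset: what is moved stays moved. The work goes in short steps, Python scripts to look and compute and a tool call to move; the robot and the scene stay as the last step left them, time stands still between calls to the robot, and variables do not carry over. Pictures are saved under pics/ and viewed, about 8 in all and at most 12, crops included, and the job is handed in when it is done.

Besides the shell and the picture viewer there is one more tool, called after "Emit:" by a JSON object that holds its "name" and its "arguments", one argument or row to a line. play_rows: Moves the arm, as the interface text tells. Its arguments: {"type":"object","properties":{"series":{"type":"array","items":{"type":"array","items":{"type":"number"}}}},"required":["series"]}

```bash
mkdir -p pics; ls; cat > h.py <<'E'
import numpy as np, cv2
from bench import read_state, get_image, job_done
from scipy.spatial.transform import Rotation as R
def snap(n,f=None):
    g=get_image(n)
    if f: cv2.imwrite('pics/'+f,g['color'][:,:,::-1])
    return g
def proj(g,P):
    P=np.atleast_2d(P); c=R.from_quat(g['orientation']).inv().apply(P-np.array(g['origin']))
    u=c@np.array(g['intrinsics']).T; return u[:,:2]/u[:,2:]
def back(g,px,z):
    px=np.atleast_2d(px); d=np.c_[px,np.ones(len(px))]@np.linalg.inv(g['intrinsics']).T
    d=R.from_quat(g['orientation']).apply(d); o=np.array(g['origin']); return o+d*((z-o[2])/d[:,2])[:,None]
E
python3 - <<'E'
from h import *
for n in('top','scene'):
    g=snap(n,n+'0.png'); print(n,np.round(g['origin']),g['orientation'],g['intrinsics'])
s=read_state();print(s)
E
```

```text
pics
top [ 298.  107. 1472.] [ 0.7084493  -0.70084207  0.05537526 -0.06207705] [[492.62423415   0.         327.85958698]
 [  0.         492.62423415 234.07397013]
 [  0.           0.           1.        ]]
scene [ 925. -344. 1076.] [ 0.90209219  0.32581865 -0.09320986 -0.2671775 ] [[444.16274229   0.         311.09498801]
 [  0.         444.16274229 236.49679493]
 [  0.           0.           1.        ]]
{'clock': 0.1, 'joints': array([ 1.41256325e+00,  3.85484577e-01,  6.75179489e-03, -4.17187295e-04,
       -1.19397535e+00, -2.58596711e-01]), 'joint_vel': array([ 0.00189085, -0.00227609,  0.00274642,  0.00175125, -0.00129072,
       -0.00019148]), 'joint_efforts': array([-6.91847636e-04, -3.93320990e+01,  1.88927722e+01,  4.19788867e+00,
       -2.60731082e-03,  3.50200636e-06]), 'position': array([252.82024518, 571.01772408, 230.32644737]), 'ee_rot': array([ 0.38623466, -0.59225476,  0.5930735 , -0.38512454]), 'contact_force': array([-0.35585724, -0.4501676 , -1.24716777]), 'wrist_torque': array([ 0.03085079, -0.02589478, -0.00453011]), 'gripper_width': 85.33610503127423}
```

View pics/top0.png

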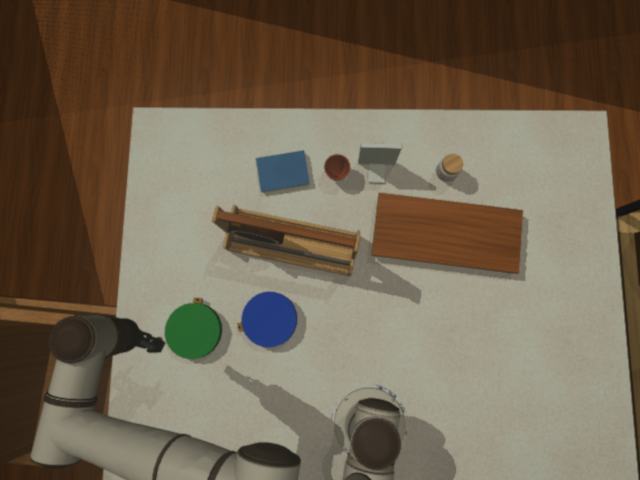

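View pics/scene0.png

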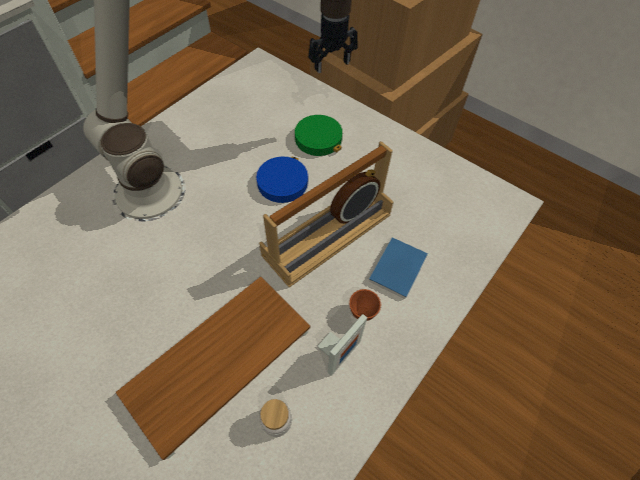

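The top view shows the carrier on the left, at about (213–358, 208–272), with the mirror at its +y end. The riser is at (372–522, 194–272). The blue and green decoys lie flat, nearer the robot. The scene view shows the mirror leaning at the far end.

```bash
python3 - <<'E'
from h import *
g=snap('top'); im=g['color']
hsv=cv2.cvtColor(im,cv2.COLOR_RGB2HSV)
m=((hsv[:,:,1]>110)&(hsv[:,:,2]>60)).astype(np.uint8); m[:, :366]=0; m[:,535:]=0; m[:185]=0; m[285:]=0
n,l,st,c=cv2.connectedComponentsWithStats(m); k=1+st[1:,4].argmax()
cn,_=cv2.findContours((l==k).astype(np.uint8),0,1); cn=max(cn,key=len).reshape(-1,2)
P=back(g,cn.astype(float),40)[:,:2].astype(np.float32); print(cv2.minAreaRect(P)); b=cv2.boxPoints(cv2.minAreaRect(P));print(b)
x0,y0=205,195
cr=cv2.resize(im[195:280,205:365],None,fx=5,fy=5,interpolation=cv2.INTER_CUBIC)
cv2.imwrite('pics/c1.png',cr[:,:,::-1])
E
```

```text
((547.1668090820312, -228.75599670410156), (428.7226867675781, 189.0208740234375), 83.35411071777344)
[[ 428.48282   -430.73898  ]
 [ 616.2336    -452.61487  ]
 [ 665.8508     -26.77301  ]
 [ 478.10004     -4.8971252]]
```

View pics/c1.png

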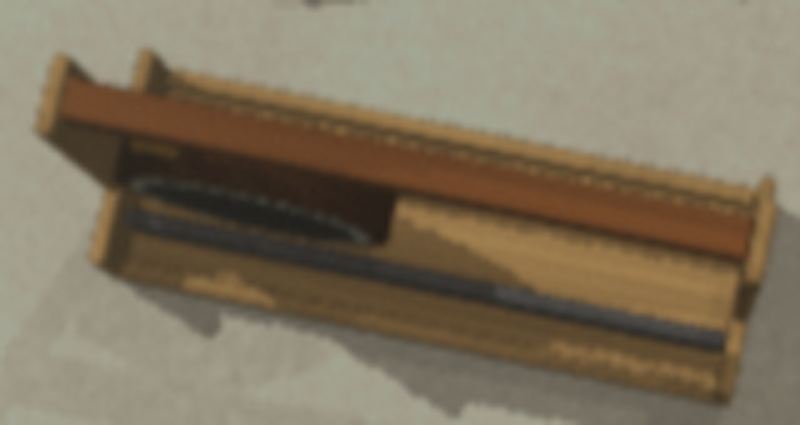

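The crop shows the rail from about (62,100) to (750,228) in crop pixels. The bases of the end panels are at (92,265) and (727,403). I'll fit the carrier model to these points.

```bash
python3 - <<'E'
from h import *
from scipy.optimize import least_squares
g=snap('top')
M=np.array([[190,-22,242],[190,22,242],[-190,-22,242],[190,65,0],[-190,65,0],[190,-65,70],[180,-11,242],[-180,-11,242]],float)
px=np.array([[52,55],[37,133],[774,178],[92,265],[727,403],[142,50],[66,78],[752,198]])/5+[205,195]-0.4
def w(p): return R.from_euler('z',p[2]).apply(M)+[p[0],p[1],0]
r=least_squares(lambda p:(proj(g,w(p))-px).ravel(),[500,230,1.5],loss='soft_l1')
print(r.x); print(np.round(proj(g,w(r.x))-px,2))
im=g['color'].copy()
big=cv2.resize(im[195:280,205:365],None,fx=5,fy=5)
for q in proj(g,w(r.x)): cv2.circle(big,tuple(int(v) for v in (q+0.4-[205,195])*5),4,(255,0,0),1)
# second view check in scene camera
s=snap('scene'); b=cv2.resize(s['color'][130:290,250:410],None,fx=3.5,fy=3.5)
for q in proj(s,w(r.x)): cv2.circle(b,tuple(int(v) for v in (q+.4-[250,130])*3.5),4,(255,0,0),1)
cv2.imwrite('pics/c2.png',b[:,:,::-1])
st=read_state(); print(R.from_quat(st['ee_rot']).as_matrix())
E
```

```text
[522.62905765 228.82728244   1.39681411]
[[-0.69 -0.85]
 [-1.51  0.13]
 [ 1.01  1.28]
 [ 3.83  2.79]
 [ 0.77 -1.7 ]
 [-1.54 -0.77]
 [-0.63 -0.62]
 [ 0.76  0.78]]
[[-4.04940578e-01 -3.10507324e-04  9.14342951e-01]
 [-9.14342443e-01 -9.69916119e-04 -4.04940683e-01]
 [ 1.01257301e-03 -9.99999481e-01  1.08848369e-04]]
```

View pics/c2.png

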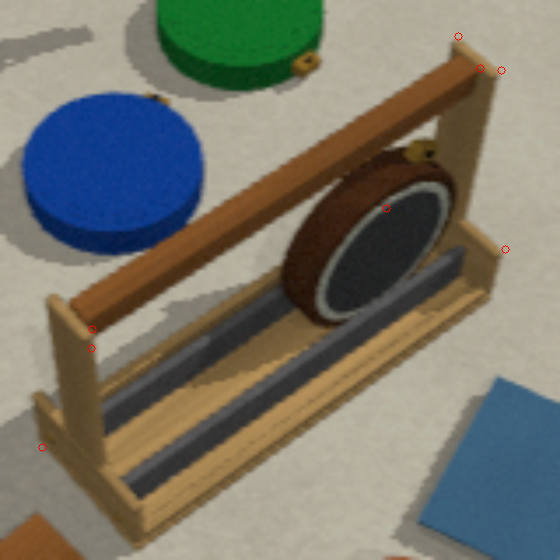

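The scene crop shows the mirror leaning against the far (+x) end with the hanger at (422,150). My model circles fall slightly outside the upright tops. I'll fit both views jointly, with the upright position left free.

```bash
python3 - <<'E'
from h import *
from scipy.optimize import least_squares
g=snap('top'); s=snap('scene')
T=[([1,-22,242],[52,55]),([1,22,242],[37,133]),([-1,-22,242],[774,178]),([-190,65,5],[727,400]),([190,65,5],[92,262]),([190,-65,70],[144,48])]
S=[([1,-22,242],[497,73]),([1,22,242],[453,42]),([-1,-22,242],[90,338]),([-1,22,242],[50,299]),([-190,-65,0],[142,545]),([190,-65,0],[490,297]),([190,-65,70],[500,249]),([-190,-65,70],[148,507]),([-190,65,70],[37,396])]
def f(p,sep=False):
    o=[]
    for g_,L,off,k in((g,T,(205,195),5),(s,S,(250,130),3.5)):
        M=np.array([a for a,_ in L],float); q=abs(M[:,0])==1; M[q,0]*=p[3]
        px=(np.array([b for _,b in L])+.5)/k-.5+off
        o.append(proj(g_,R.from_euler('z',p[2]).apply(M)+[p[0],p[1],0])-px)
    return o if sep else np.vstack(o).ravel()
r=least_squares(f,[520,230,1.4,185],loss='soft_l1'); print(r.x)
for o in f(r.x,1): print(np.round(o,1).tolist())
for n,p in (('h',[0,0,242]),('rise',None)):
    pass
E
```

```text
[520.36904845 230.09376919   1.38638792 186.34629127]
[[0.4, -0.4], [-0.6, 0.5], [-1.0, 2.7], [0.1, 0.1], [3.0, 3.2], [-2.0, -0.2]]
[[0.2, -0.4], [0.6, -1.2], [0.5, 0.7], [0.4, -0.3], [-0.2, 3.2], [0.5, 0.5], [1.4, -0.1], [-2.8, 1.8], [-1.3, 0.2]]
```

The inliers put the carrier at (520, 230) with yaw 1.386 and its +x end towards world +y. Next I'll hover above it and refine with the wrist camera.

```bash
cat >> h.py <<'E'
def tgtR(heading,s=0.0):
    "tool R, x-axis heading (rad), y down; s = slope, turn about tool x"
    x=np.array([np.cos(heading),np.sin(heading),0]); y=np.array([0,0,-1.]); 
    return R.from_matrix(np.c_[x,y,np.cross(x,y)])*R.from_rotvec([s,0,0])
def plan(pos,Rt,n,claw,first=0):
    st=read_state(); p=st['position'].copy(); r=R.from_quat(st['ee_rot'])
    rv=(r.inv()*Rt).as_rotvec()/n; d=(np.array(pos)-p)/n; out=[]
    for i in range(n):
        t=r.inv().apply(d)/1000; out.append([round(float(v),4) for v in (*t,*rv,claw)]); r=r*R.from_rotvec(rv)
    print(str(out).replace(' ','')); return out
E
python3 - <<'E'
from h import *
st=read_state(); r=R.from_quat(st['ee_rot']); print(r.inv().apply([0,0,.035]))
print('after 2 rows up, then:'); plan([520,230,295-65+0],tgtR(1.386+np.pi/2),10,.085)
E
```

```text
[ 1.83925764e-05 -3.49999951e-02  1.42683619e-06]
after 2 rows up, then:
[[0.0204,0.0001,0.0382,-0.0,0.1339,0.0,0.085],[0.0151,0.0001,0.0406,-0.0,0.1339,0.0,0.085],[0.0096,0.0001,0.0423,-0.0,0.1339,0.0,0.085],[0.0038,0.0001,0.0432,-0.0,0.1339,0.0,0.085],[-0.002,0.0001,0.0433,-0.0,0.1339,0.0,0.085],[-0.0077,0.0001,0.0426,-0.0,0.1339,0.0,0.085],[-0.0134,0.0001,0.0412,-0.0,0.1339,0.0,0.085],[-0.0187,0.0001,0.0391,-0.0,0.1339,0.0,0.085],[-0.0238,0.0001,0.0362,-0.0,0.1339,0.0,0.085],[-0.0284,0.0001,0.0327,-0.0,0.1339,0.0,0.085]]
```

Emit:
{"name": "play_rows", "arguments": {
  "series": [
    [0,-0.035,0,0,0,0,0.085],
    [0,-0.035,0,0,0,0,0.085],
    [0.0204,0,0.0382,0,0.134,0,0.085],
    [0.0151,0,0.0406,0,0.134,0,0.085],
    [0.0096,0,0.0423,0,0.134,0,0.085],
    [0.0038,0,0.0432,0,0.134,0,0.085],
    [-0.002,0,0.0433,0,0.134,0,0.085],
    [-0.0077,0,0.0426,0,0.134,0,0.085],
    [-0.0134,0,0.0412,0,0.134,0,0.085],
    [-0.0187,0,0.0391,0,0.134,0,0.085]
  ]
}}

```text
clock: 1.35
position: [466.1, 289.3, 303.6]
ee_rot: [0.017, -0.707, 0.707, -0.018]
contact_force: [-0.6, 0.1, -0.2]
gripper_width: 85.2
```

```bash
python3 - <<'E'
from h import *
st=read_state(); print(st['clock'],st['position'],R.from_quat(st['ee_rot']).as_matrix().round(3))
plan([520,230,295],tgtR(1.386+np.pi/2),5,.085)
E
```

```text
1.35 [466.0782532  289.30702173 303.64000818] [[-0.999  0.001  0.049]
 [-0.049 -0.001 -0.999]
 [-0.001 -1.     0.001]]
[[-0.0102,0.0018,0.0124,-0.0001,0.0468,-0.0003,0.085],[-0.0108,0.0017,0.0119,-0.0001,0.0468,-0.0003,0.085],[-0.0113,0.0017,0.0114,-0.0001,0.0468,-0.0003,0.085],[-0.0118,0.0017,0.0108,-0.0001,0.0468,-0.0003,0.085],[-0.0123,0.0017,0.0103,-0.0001,0.0468,-0.0003,0.085]]
```

Emit:
{"name": "play_rows", "arguments": {
  "series": [
    [-0.0102,0.0018,0.0124,0,0.047,0,0.085],
    [-0.0108,0.0017,0.0119,0,0.047,0,0.085],
    [-0.0113,0.0017,0.0114,0,0.047,0,0.085],
    [-0.0118,0.0017,0.0108,0,0.047,0,0.085],
    [-0.0123,0.0017,0.0103,0,0.047,0,0.085]
  ]
}}

```text
clock: 1.85
position: [523.1, 222.5, 295.9]
ee_rot: [0.073, 0.704, -0.703, -0.071]
contact_force: [0.3, 1.0, 0.9]
gripper_width: 85.0
```

```bash
python3 - <<'E'
from h import *
g=snap('wrist','w1.png'); st=read_state(); print(st['clock'],st['position'],R.from_quat(st['ee_rot']).as_matrix().round(3))
print(g['origin'],R.from_quat(g['orientation']).as_matrix().round(3),g['intrinsics'])
M=np.array([[x,y,242] for x in(-180,180) for y in (-11,11)],float)
print(proj(g,R.from_euler('z',1.386).apply(M)+[520.4,230.1,0]))
E
```

```text
1.9 [524.0272738  221.00313005 295.42836299] [[-0.979  0.002 -0.206]
 [ 0.206 -0.001 -0.979]
 [-0.002 -1.     0.   ]]
[507.03651397 141.805691   438.39131308] [[-0.979  0.191  0.068]
 [ 0.203  0.928  0.314]
 [-0.003  0.321 -0.947]] [[349.62170448   0.         322.15407927]
 [  0.         349.62170448 237.43724107]
 [  0.           0.           1.        ]]
[[302.09384391 -94.13041369]
 [351.13051516 -95.42331984]
 [319.59403197 483.86070734]
 [347.83755316 483.55980693]]
```

View pics/w1.png

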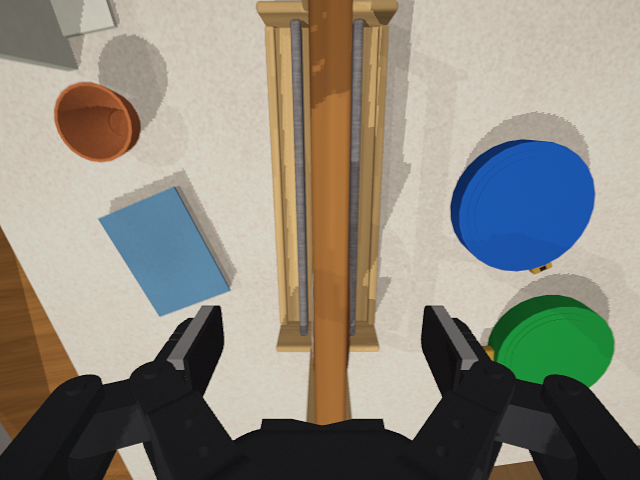

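The wrist view shows the rail running vertically. Its edges are at 308/352 at the top row and about 316/347 at row 400. The mirror is hidden beneath the rail. I'll refine the rail line and plan the descent.

```bash
python3 - <<'E'
from h import *
g=snap('wrist'); im=g['color']; hsv=cv2.cvtColor(im,cv2.COLOR_RGB2HSV).astype(int)
L=[];Rr=[]
for v in range(70,410,20):
    row=im[v].astype(float).sum(1); gr=np.diff(cv2.GaussianBlur(row[None],(3,1),0)[0])
    l=295+np.abs(gr[295:325]).argmax(); q=335+np.abs(gr[335:362]).argmax(); L.append((l+.5,v));Rr.append((q+.5,v))
print([int(a[0]) for a in L],[int(a[0]) for a in Rr])
for pts in (L,Rr):
    P=back(g,np.array(pts),242)[:,:2].astype(np.float32); f=cv2.fitLine(P,cv2.DIST_HUBER,0,.5,.01).ravel(); f*=1 if f[1]>0 else 1
    t=(230-f[3])/f[1]; print('yaw',np.arctan2(f[1],f[0])%np.pi,'x at y=230',f[2]+t*f[0])
E
```

```text
[303, 304, 304, 305, 305, 306, 296, 307, 297, 298, 299, 309, 314, 315, 315, 310, 310] [354, 353, 353, 353, 353, 350, 350, 352, 359, 349, 349, 351, 349, 351, 351, 349, 351]
yaw 1.3764584 x at y=230 535.6615
yaw 1.3794221 x at y=230 508.86584
```

```bash
python3 - <<'E'
from h import *
g=snap('wrist')
P=back(g,np.array([[330,2.],[331.5,400]]),242); print(P, np.arctan2(*(P[1]-P[0])[[1,0]]))
yaw=np.arctan2(*(P[1]-P[0])[[1,0]]); t=(230-P[0,1])/(P[1,1]-P[0,1]); x=P[0,0]+t*(P[1,0]-P[0,0]); print('x',x)
# end panels top edge at -x end / +x end along y, z=70
print(back(g,np.array([[327,4.],[327,348.]]),0), back(g,np.array([[327,4.],[327,325.]]),70))
plan([x,230,209],tgtR(1.38+np.pi/2),6,.085); plan([x,230,209],tgtR(yaw+np.pi/2),6,.085)
E
```

```text
[[493.33996434  89.52442984 242.        ]
 [539.46740354 325.35968516 242.        ]] 1.3776430034269653
x 520.8158322405939
[[479.55474002  26.75785344   0.        ]
 [566.82796697 456.66515138   0.        ]] [[483.99949685  45.06349301  70.        ]
 [550.76088623 373.92962434  70.        ]]
[[0.0006,0.0144,-0.0011,0.0001,-0.0021,-0.0004,0.085],[0.0006,0.0144,-0.0011,0.0001,-0.0021,-0.0004,0.085],[0.0006,0.0144,-0.0011,0.0001,-0.0021,-0.0004,0.085],[0.0006,0.0144,-0.0012,0.0001,-0.0021,-0.0004,0.085],[0.0006,0.0144,-0.0012,0.0001,-0.0021,-0.0004,0.085],[0.0006,0.0144,-0.0012,0.0001,-0.0021,-0.0004,0.085]]
[[0.0006,0.0144,-0.0011,0.0001,-0.0017,-0.0004,0.085],[0.0006,0.0144,-0.0011,0.0001,-0.0017,-0.0004,0.085],[0.0006,0.0144,-0.0011,0.0001,-0.0017,-0.0004,0.085],[0.0006,0.0144,-0.0012,0.0001,-0.0017,-0.0004,0.085],[0.0006,0.0144,-0.0012,0.0001,-0.0017,-0.0004,0.085],[0.0006,0.0144,-0.0012,0.0001,-0.0017,-0.0004,0.085]]
```

Emit:
{"name": "play_rows", "arguments": {
  "series": [
    [0.0006,0.0144,-0.0011,0,-0.002,0,0.085],
    [0.0006,0.0144,-0.0011,0,-0.002,0,0.085],
    [0.0006,0.0144,-0.0011,0,-0.002,0,0.085],
    [0.0006,0.0144,-0.0012,0,-0.002,0,0.085],
    [0.0006,0.0144,-0.0012,0,-0.002,0,0.06],
    [0.0006,0.0144,-0.0012,0,-0.002,0,0.05]
  ]
}}

```text
clock: 2.6
position: [520.4, 234.3, 210.4]
ee_rot: [0.068, 0.706, -0.702, -0.062]
contact_force: [-0.2, -0.1, -1.2]
gripper_width: 58.5
```

```bash
python3 - <<'E'
from h import *
g=snap('wrist','w2.png'); st=read_state(); print(st['clock'],st['position'],st['gripper_width'],st['contact_force'])
M=R.from_quat(st['ee_rot']).as_matrix();print(M.round(4),'yaw',np.arctan2(M[1,0],M[0,0])-np.pi/2)
plan([520.8,230,209],tgtR(1.3776+np.pi/2),2,.04)
E
```

```text
2.65 [518.87100918 233.80064902 207.48768407] 51.27710354821334 [-1.30233952 -0.44457319 -2.36702286]
[[-0.9833  0.0043 -0.1821]
 [ 0.1821  0.0035 -0.9833]
 [-0.0036 -1.     -0.0042]] yaw 1.3876419841405019
[[-0.0013,-0.0008,0.0017,0.0021,0.005,-0.0018,0.04],[-0.0013,-0.0008,0.0017,0.0021,0.005,-0.0018,0.04]]
```

View pics/w2.png

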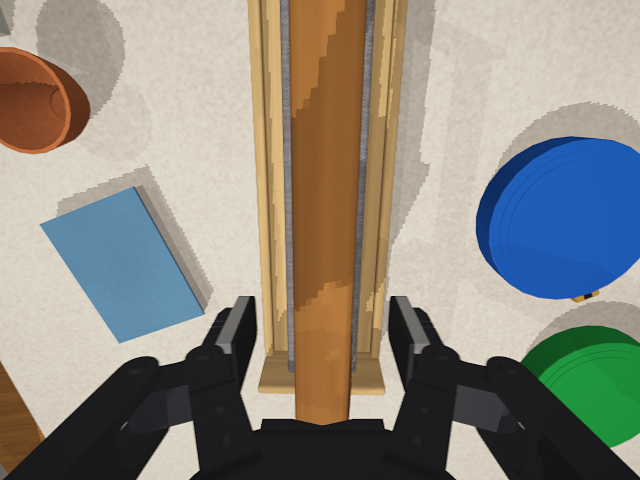

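The wrist view shows the rail centred between the jaws, with the rail at 296–349 and the pads at 253 and 392. I'll trim slightly and close.

Emit:
{"name": "play_rows", "arguments": {
  "series": [
    [-0.0013,-0.0008,0.0017,0.002,0.004,-0.0018,0.04],
    [-0.001,-0.0005,0.0017,0.002,0.004,-0.0018,0.035]
  ]
}}

```text
clock: 2.85
position: [519.9, 230.7, 209.0]
ee_rot: [-0.066, -0.704, 0.704, 0.067]
contact_force: [0.7, 0.2, -0.0]
gripper_width: 35.0
```

```bash
python3 - <<'E'
from h import *
g=snap('wrist'); st=read_state(); print(st['clock'],st['position'],st['gripper_width'],st['contact_force'])
M=R.from_quat(st['ee_rot']).as_matrix();print(M.round(4),'yaw',np.arctan2(M[1,0],M[0,0])-np.pi/2)
im=g['color'];print(repr(im[60,270:390:4,0]),repr(im[330,280:370:3,0]))
for z in [242]:
  P=back(g,np.array([[328,2.],[322.5,400]]),z);print(P,np.arctan2(*(P[1]-P[0])[[1,0]]))
E
```

```text
2.9 [520.21631334 230.59517003 209.4089249 ] 35.15590457984927 [-0.40409485 -0.83346335 -0.52572305]
[[-9.821e-01 -1.000e-04 -1.882e-01]
 [ 1.882e-01 -4.000e-04 -9.821e-01]
 [ 1.000e-04 -1.000e+00  4.000e-04]] yaw 1.3814291867416246
array([217, 212, 144, 133, 109, 148, 162, 169, 169, 169, 168, 168, 161,
       138, 143, 144, 143, 143, 141, 141, 141, 141, 133, 114, 109, 144,
       157, 161, 204, 189], dtype=uint8) array([ 20,  11, 151, 143, 136, 103, 121, 169, 165, 165, 168, 171, 163,
       163, 165, 168, 172, 176, 179, 179, 179, 180, 176, 157, 113,  92,
       163,   9,  21,  25], dtype=uint8)
[[498.37997331 120.73877303 242.        ]
 [525.03104017 252.43558902 242.        ]] 1.3711260104733962
```

Emit:
{"name": "play_rows", "arguments": {
  "series": [
    [0,0,0,0,0.003,0,0.025],
    [0,0,0,0,0,0,0.02],
    [0,0,0,0,0,0,0],
    [0,0,0,0,0,0,0],
    [0,0,0,0,0,0,0],
    [0,0,0,0,0,0,0]
  ]
}}

```text
clock: 3.5
position: [520.2, 230.8, 210.5]
ee_rot: [0.068, 0.704, -0.703, -0.068]
contact_force: [-1.0, -0.3, -1.8]
gripper_width: 21.5
```

```bash
cat >> h.py <<'E'
def pose():
    st=read_state(); M=R.from_quat(st['ee_rot']).as_matrix()
    # slope s: carrier +x = -tool z (approx)
    print('t %.2f pos %s w %.1f F %s yaw %.4f slope %.4f roll %.4f'%(st['clock'],st['position'].round(1),st['gripper_width'],st['contact_force'].round(1),np.arctan2(M[1,0],M[0,0])-np.pi/2,np.arcsin(-M[2,2]),np.arcsin(M[2,0])))
    return st
E
python3 - <<'E'
from h import *
for i in range(3): pose(); g=snap('scene')
im=g['color'][130:260,290:410]; cv2.imwrite('pics/s2.png',cv2.resize(im,None,fx=5,fy=4.6*5/4.6,interpolation=cv2.INTER_CUBIC)[:600,:,::-1])
E
```

```text
t 3.50 pos [520.2 230.8 210.5] w 21.5 F [-1.  -0.3 -1.8] yaw 1.3781 slope 0.0016 roll -0.0006
t 3.55 pos [520.2 230.8 210.5] w 21.2 F [-1.7  0.2 -1.6] yaw 1.3781 slope 0.0015 roll -0.0006
t 3.60 pos [520.2 230.8 210.5] w 21.3 F [-0.6  0.7 -1.3] yaw 1.3780 slope 0.0015 roll -0.0006
```

View pics/s2.png

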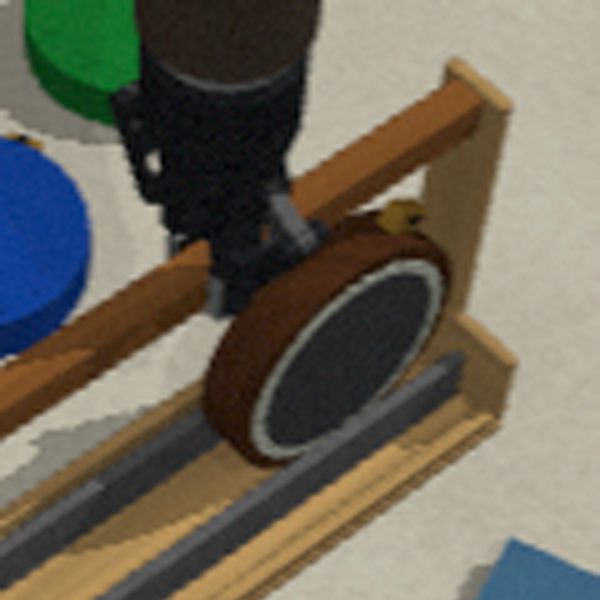

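The crop shows the jaws closed on the rail with the hanger at (400,215), clear of the hand. The carrier is level at a slope reading of 0.0015. Now the lift.

Emit:
{"name": "play_rows", "arguments": {
  "series": [
    [0,-0.003,0,0,0,0,0],
    [0,-0.006,0,0,0,0,0],
    [0,-0.01,0,0,0,0,0],
    [0,-0.014,0,0,0,0,0],
    [0,-0.018,0,0,0,0,0],
    [0,-0.018,0,0,0,0,0],
    [0,-0.016,0,0,0,0,0],
    [0,-0.012,0,0,0,0,0],
    [0,-0.008,0,0,0,0,0],
    [0,-0.003,0,0,0,0,0]
  ]
}}

```text
clock: 4.65
position: [515.3, 227.1, 316.7]
ee_rot: [-0.062, -0.699, 0.708, 0.076]
contact_force: [0.3, 0.5, -7.3]
gripper_width: 21.2
```

```bash
python3 - <<'E'
from h import *
for i in range(2): pose(); g=snap('scene','s3.png')
pose(); hsv=cv2.cvtColor(g['color'],cv2.COLOR_RGB2HSV)
# hanger colour sample
im0=cv2.imread('pics/scene0.png'); h0=cv2.cvtColor(im0,cv2.COLOR_BGR2HSV)
print('hanger',h0[172:177,367:374].reshape(-1,3)[::4].tolist(),'wood',h0[200,383:390].tolist(), h0[255,330:340:3].tolist())
E
```

```text
t 4.65 pos [515.3 227.1 316.7] w 21.2 F [ 0.3  0.5 -7.3] yaw 1.3748 slope -0.0154 roll 0.0186
t 4.70 pos [515.3 227.1 316.9] w 20.8 F [ 0.5 -0.5 -6.3] yaw 1.3749 slope -0.0154 roll 0.0184
t 4.75 pos [515.2 227.1 316.1] w 21.4 F [ 0.2  0.3 -8.1] yaw 1.3748 slope -0.0158 roll 0.0191
hanger [[21, 186, 100], [21, 197, 83], [20, 193, 94], [15, 175, 32], [19, 178, 90], [16, 163, 47], [20, 188, 76], [16, 161, 57], [16, 204, 50]] wood [[18, 125, 98], [17, 126, 99], [19, 133, 94], [18, 132, 93], [19, 137, 93], [18, 132, 112], [18, 137, 138]] [[17, 126, 99], [18, 93, 126], [26, 28, 180], [22, 31, 182]]
```

View pics/s3.png

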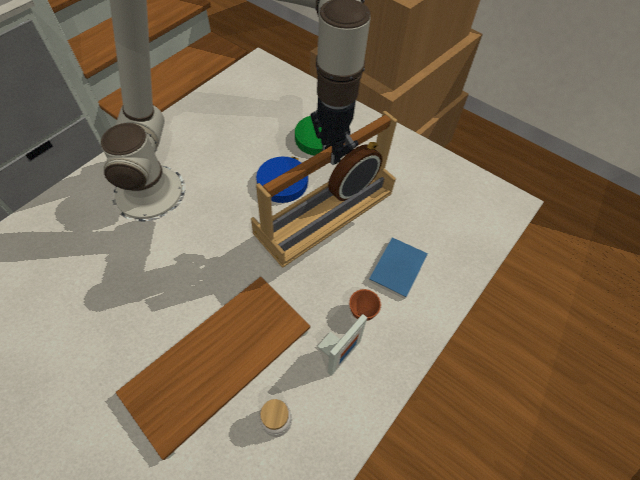

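The carrier is clear of the table. The load makes each row sag about −0.0017 in slope and +0.0019 in roll, so I'll feed that forward. Next is the first part of the carry, with the mirror still resting safely on the end panel.

```bash
cat >> h.py <<'E'
def plan2(pos,yaw,slope,prof,bias=(0,)*6,roll=-.0006,claw=0):
    "profile-weighted straight move from the current pose"
    st=read_state(); p=st['position']; r=R.from_quat(st['ee_rot'])
    Rt=tgtR(yaw+np.pi/2)*R.from_rotvec([-slope,0,0])*R.from_rotvec([0,0,-roll])
    w=np.array(prof,float); w/=w.sum(); rv=(r.inv()*Rt).as_rotvec(); d=(np.array(pos)-p); out=[]
    for k in w:
        t=r.inv().apply(d*k)/1000; out.append([round(float(v),4) for v in (*(np.r_[t,rv*k]+bias),claw)]); r=r*R.from_rotvec(rv*k)
    print(str(out))
E
python3 - <<'E'
from h import *
pose()
pr=[6,12,18,22,24,24,24,24,22,20, 18,16,14,12,10,8,6,4,2,1]
plan2([533,-60,322],1.4548,-.012,pr,(-.0004,0,-.0003,-.0017,0,.0019))
E
```

```text
t 4.75 pos [515.2 227.1 316.1] w 21.4 F [ 0.2  0.3 -8.1] yaw 1.3748 slope -0.0158 roll 0.0191
[[-0.0019, -0.0001, 0.0055, -0.0018, -0.0017, 0.0023, 0.0], [-0.0034, -0.0001, 0.0113, -0.0018, -0.0033, 0.0028, 0.0], [-0.0049, -0.0002, 0.0172, -0.0019, -0.005, 0.0032, 0.0], [-0.0058, -0.0002, 0.0211, -0.0019, -0.0061, 0.0035, 0.0], [-0.0062, -0.0002, 0.0231, -0.002, -0.0067, 0.0036, 0.0], [-0.006, -0.0002, 0.0231, -0.002, -0.0067, 0.0036, 0.0], [-0.0058, -0.0002, 0.0231, -0.002, -0.0067, 0.0036, 0.0], [-0.0057, -0.0002, 0.0232, -0.002, -0.0067, 0.0036, 0.0], [-0.0051, -0.0002, 0.0212, -0.0019, -0.0061, 0.0035, 0.0], [-0.0046, -0.0002, 0.0193, -0.0019, -0.0056, 0.0033, 0.0], [-0.004, -0.0002, 0.0174, -0.0019, -0.005, 0.0032, 0.0], [-0.0036, -0.0001, 0.0154, -0.0019, -0.0044, 0.0031, 0.0], [-0.0031, -0.0001, 0.0135, -0.0018, -0.0039, 0.0029, 0.0], [-0.0027, -0.0001, 0.0115, -0.0018, -0.0033, 0.0028, 0.0], [-0.0023, -0.0001, 0.0096, -0.0018, -0.0028, 0.0026, 0.0], [-0.0019, -0.0001, 0.0076, -0.0018, -0.0022, 0.0025, 0.0], [-0.0015, -0.0001, 0.0056, -0.0018, -0.0017, 0.0023, 0.0], [-0.0011, -0.0, 0.0036, -0.0017, -0.0011, 0.0022, 0.0], [-0.0008, -0.0, 0.0017, -0.0017, -0.0006, 0.002, 0.0], [-0.0006, -0.0, 0.0007, -0.0017, -0.0003, 0.002, 0.0]]
```

Emit:
{"name": "play_rows", "arguments": {
  "series": [
    [-0.0019,-0.0001,0.0055,-0.0018,-0.0017,0.0023,0],
    [-0.0034,-0.0001,0.0113,-0.0018,-0.0033,0.0028,0],
    [-0.0049,-0.0002,0.0172,-0.0019,-0.005,0.0032,0],
    [-0.0058,-0.0002,0.0211,-0.0019,-0.0061,0.0035,0],
    [-0.0062,-0.0002,0.0231,-0.002,-0.0067,0.0036,0],
    [-0.006,-0.0002,0.0231,-0.002,-0.0067,0.0036,0],
    [-0.0058,-0.0002,0.0231,-0.002,-0.0067,0.0036,0],
    [-0.0057,-0.0002,0.0232,-0.002,-0.0067,0.0036,0],
    [-0.0051,-0.0002,0.0212,-0.0019,-0.0061,0.0035,0],
    [-0.0046,-0.0002,0.0193,-0.0019,-0.0056,0.0033,0]
  ]
}}

```text
clock: 5.75
position: [528.1, 19.8, 312.4]
ee_rot: [-0.049, -0.704, 0.707, 0.047]
contact_force: [-0.4, -0.4, -6.1]
gripper_width: 21.1
```

Emit:
{"name": "play_rows", "arguments": {
  "series": [
    [-0.004,-0.0002,0.0174,-0.0019,-0.005,0.0032,0],
    [-0.0036,-0.0001,0.0154,-0.0019,-0.0044,0.0031,0],
    [-0.0031,-0.0001,0.0135,-0.0018,-0.0039,0.0029,0],
    [-0.0027,-0.0001,0.0115,-0.0018,-0.0033,0.0028,0],
    [-0.0023,-0.0001,0.0096,-0.0018,-0.0028,0.0026,0],
    [-0.0019,-0.0001,0.0076,-0.0018,-0.0022,0.0025,0],
    [-0.0015,-0.0001,0.0056,-0.0018,-0.0017,0.0023,0],
    [-0.0011,0,0.0036,-0.0017,-0.0011,0.0022,0],
    [-0.0008,0,0.0017,-0.0017,-0.0006,0.002,0],
    [-0.0006,0,0.0007,-0.0017,-0.0003,0.002,0]
  ]
}}

```text
clock: 6.75
position: [534.9, -80.9, 311.2]
ee_rot: [0.049, 0.709, -0.703, -0.031]
contact_force: [-0.0, -0.1, -7.4]
gripper_width: 21.4
```

```bash
python3 - <<'E'
from h import *
pose(); g=snap('scene'); st=pose()
# full carrier overlay from tool pose; grip: tcp at carrier z 210, slope ref .0015
T=R.from_quat(st['ee_rot'])
def c2w(M): # carrier -> world ; carrier x=-toolz, y=toolx, z=-tooly
    M=np.atleast_2d(M).astype(float)-[0,0,210.5]; return T.apply(np.c_[M[:,1],-M[:,2],-M[:,0]])+st['position']
o=proj(g,c2w([0,0,100]))[0]; x0,y0=int(o[0]-80),int(o[1]-60); print(x0,y0)
b=cv2.resize(g['color'][y0:y0+120,x0:x0+160],None,fx=5,fy=5,interpolation=cv2.INTER_CUBIC)
pts=[[e*186,y,242] for e in(-1,1) for y in(-22,22)]+[[e*190,y,0] for e in(-1,1) for y in(-65,65)]
for th in (.55,.3,0): pts.append([100-80*(.55-th)+90*np.sin(th),0,90+90*np.cos(th)])
for q in proj(g,c2w(pts)): cv2.circle(b,tuple(int(v) for v in (q+.5-[x0,y0])*5),4,(255,0,0),1)
cv2.imwrite('pics/s4.png',b[:,:,::-1])
E
```

```text
t 6.75 pos [534.9 -80.9 311.2] w 21.4 F [-0.  -0.1 -7.4] yaw 1.4568 slope 0.0093 roll -0.0250
t 6.80 pos [535.  -80.9 311.2] w 21.2 F [-0.2 -0.2 -6.6] yaw 1.4566 slope 0.0094 roll -0.0252
169 220
```

View pics/s4.png

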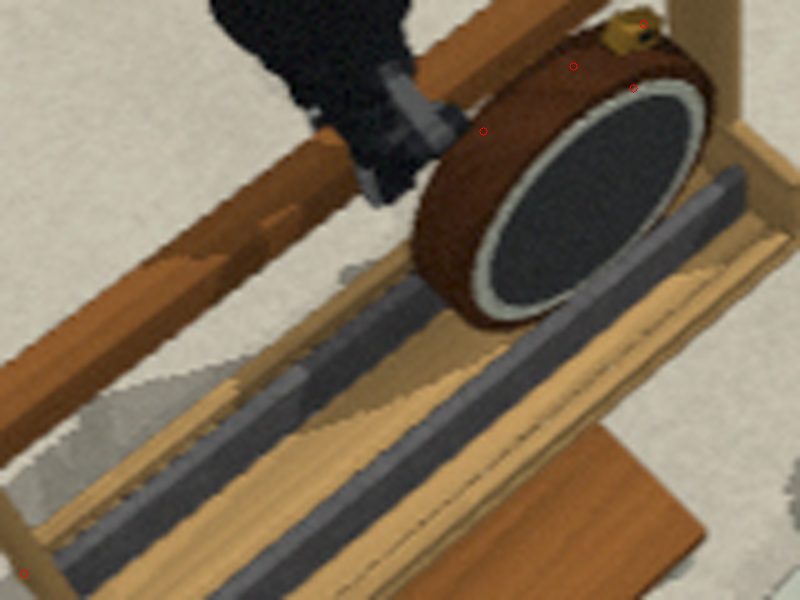

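The crop shows the hanger at (632,30), close to the model's 0.55 rad circle, and the ring clearly visible. I'll build a tracker that gets the disc centre from the ring and the angle from the hanger.

```bash
cat >> h.py <<'E'
from scipy.ndimage import map_coordinates
from scipy.optimize import minimize_scalar
SREF=.0015
class C2W:
    def __init__(s,st,off=(0,0,0),ds=0.0): s.T=R.from_quat(st['ee_rot'])*R.from_rotvec([SREF-ds,0,0]); s.p=st['position']+off
    def __call__(s,M):
        M=np.atleast_2d(M).astype(float)-[0,0,210.5]; return s.T.apply(np.c_[M[:,1],-M[:,2],-M[:,0]])+s.p
def ring(g,c,xs,rr):
    im=g['color'].astype(float).sum(2)/3; a=np.radians(np.arange(-20,201,4)); best=[]
    def samp(x,r): 
        q=proj(g,c(np.c_[x+r*np.cos(a),0*a-18,90+r*np.sin(a)])); return map_coordinates(im,[q[:,1],q[:,0]],order=1)
    for x in xs:
        for r in rr:
            s=samp(x,r); v=np.minimum(s-samp(x,r-7),s-samp(x,r+7)); best.append((np.clip(v,-20,60).mean(),x,r))
    return max(best)
def measure(n=1,verb=True):
    out=[]
    for i in range(n):
        st=read_state(); t=st['clock']; g=snap('scene'); c=C2W(st)
        sc,x,r=ring(g,c,np.arange(-110,125,1.0),[RR])
        hsv=cv2.cvtColor(g['color'],cv2.COLOR_RGB2HSV)
        m=((hsv[:,:,0]>=18)&(hsv[:,:,0]<=25)&(hsv[:,:,1]>165)&(hsv[:,:,2]>50)).astype(np.uint8)
        ths=np.linspace(-1,1,201); q=proj(g,c(np.c_[x+93*np.sin(ths),0*ths,90+93*np.cos(ths)]))
        ys,xs=np.nonzero(m); d=np.hypot(xs[:,None]-q[:,0],ys[:,None]-q[:,1]) if len(xs) else np.ones((1,201))*99
        k=d.min(1)<4; th=ths[d[k].argmin(1)].mean() if k.sum()>2 else np.nan
        out.append((t,x,th)); 
        if verb: print('t %.2f ring x %.0f (score %.1f) hanger th %.3f (n %d, sd %.2f)'%(t,x,sc,th,k.sum(),ths[d[k].argmin(1)].std() if k.sum() else 9))
    return out,g,st
RR=63
E
python3 - <<'E'
from h import *
st=read_state(); g=snap('scene'); c=C2W(st); print(ring(g,c,np.arange(60,130,1.),np.arange(52,76,1.)))
for off in ([-4,0,0],[4,0,0],[0,0,-5],[0,0,5]): print(off,ring(g,C2W(st,off),np.arange(60,130,1.),np.arange(52,76,1.)))
measure(2)
pose()
plan2([537,-90,318],1.4548,-.006,[1,2,2,2,1])
E
```

```text
(np.float64(24.07043155126915), np.float64(89.0), np.float64(72.0))
[-4, 0, 0] (np.float64(54.28122997812956), np.float64(98.0), np.float64(66.0))
[4, 0, 0] (np.float64(2.7659496115585034), np.float64(81.0), np.float64(52.0))
[0, 0, -5] (np.float64(11.976142397683457), np.float64(90.0), np.float64(75.0))
[0, 0, 5] (np.float64(51.519085978747434), np.float64(95.0), np.float64(67.0))
t 6.85 ring x -32 (score 2.8) hanger th nan (n 0, sd 9.00)
t 6.90 ring x -31 (score 3.2) hanger th nan (n 0, sd 9.00)
t 6.95 pos [534.9 -80.7 311.2] w 21.1 F [-0.1  0.  -7.5] yaw 1.4569 slope 0.0092 roll -0.0248
[[-0.0004, -0.0008, 0.0011, 0.0019, 0.0003, -0.003, 0.0], [-0.0008, -0.0017, 0.0022, 0.0038, 0.0005, -0.0061, 0.0], [-0.0008, -0.0017, 0.0022, 0.0038, 0.0005, -0.0061, 0.0], [-0.0008, -0.0017, 0.0022, 0.0038, 0.0005, -0.0061, 0.0], [-0.0004, -0.0008, 0.0011, 0.0019, 0.0003, -0.003, 0.0]]
```

Emit:
{"name": "play_rows", "arguments": {
  "series": [
    [-0.0004,-0.0008,0.0011,0.0019,0.0003,-0.003,0],
    [-0.0008,-0.0017,0.0022,0.0038,0.0005,-0.006,0],
    [-0.0008,-0.0017,0.0022,0.0038,0.0005,-0.006,0],
    [-0.0008,-0.0017,0.0022,0.0038,0.0005,-0.006,0],
    [-0.0004,-0.0008,0.0011,0.0019,0.0003,-0.003,0]
  ]
}}

```text
clock: 7.45
position: [537.4, -89.7, 318.7]
ee_rot: [-0.04, -0.703, 0.708, 0.041]
contact_force: [-0.3, 0.3, -7.2]
gripper_width: 21.6
```

```bash
python3 - <<'E'
s=open('h.py').read()
s=s.replace("def ring(g,c,xs,rr):","def ring(g,c,xs,rr,ysf=range(-28,-9,2)):").replace("def samp(x,r):","def samp(x,r,y):").replace("0*a-18,90","0*a+y,90")
s=s.replace("        for r in rr:\n            s=samp(x,r); v=np.minimum(s-samp(x,r-7),s-samp(x,r+7)); best.append((np.clip(v,-20,60).mean(),x,r))",
"        for r in rr:\n          for y in ysf:\n            s=samp(x,r,y); v=np.minimum(s-samp(x,r-7,y),s-samp(x,r+7,y)); best.append((np.clip(v,-20,60).mean(),x,r,y))")
s=s.replace("sc,x,r=ring(g,c,np.arange(-110,125,1.0),[RR])","sc,x,r,yf=ring(g,c,np.arange(-110,125,2.0),[RR]); sc,x,r,yf=ring(g,c,np.arange(x-2,x+2.1,.5),[RR],[yf-1,yf,yf+1])")
s=s.replace("93*np.sin(ths),0*ths,","93*np.sin(ths),0*ths+yf+18,").replace("(score %.1f)","y %.0f (score %.1f)").replace("%(t,x,sc,th","%(t,x,yf,sc,th").replace("RR=63","RR=66")
open('h.py','w').write(s)
E
python3 - <<'E'
from h import *
pose(); st=read_state(); g=snap('scene'); c=C2W(st); print(ring(g,c,np.arange(60,130,1.),np.arange(60,72,1.)))
import time; t=time.time(); measure(1); print(time.time()-t)
o=proj(g,c([120,-10,170]))[0].astype(int); h=cv2.cvtColor(g['color'],cv2.COLOR_RGB2HSV); print(o)
q=proj(g,c([100+90*.5,0,90+79]))[0].astype(int); print(q); print(h[q[1]-6:q[1]+7:2,q[0]-8:q[0]+9:2].tolist())
pose()
E
```

```text
t 7.45 pos [537.4 -89.7 318.7] w 21.6 F [-0.3  0.3 -7.2] yaw 1.4561 slope -0.0070 roll 0.0004
(np.float64(53.875266892692096), np.float64(98.0), np.float64(66.0), -14)
t 7.50 ring x 98 y -14 (score 53.4) hanger th 0.489 (n 58, sd 0.12)
2.273071050643921
[288 235]
[294 226]
[[[14, 173, 81], [15, 182, 77], [14, 173, 84], [18, 47, 164], [23, 32, 197], [22, 29, 192], [21, 34, 182], [18, 126, 103], [18, 126, 99]], [[14, 167, 81], [14, 96, 111], [22, 31, 182], [23, 31, 189], [22, 33, 195], [23, 32, 197], [21, 37, 184], [18, 135, 102], [18, 133, 98]], [[15, 74, 121], [21, 35, 173], [21, 99, 116], [20, 192, 89], [19, 181, 86], [20, 184, 86], [21, 59, 148], [18, 125, 104], [19, 129, 99]], [[13, 103, 67], [19, 188, 84], [20, 190, 114], [20, 178, 93], [19, 190, 86], [20, 213, 85], [21, 176, 87], [18, 134, 101], [18, 122, 100]], [[14, 204, 50], [20, 185, 105], [19, 175, 111], [21, 183, 110], [19, 161, 87], [60, 11, 24], [18, 87, 91], [18, 129, 101], [17, 129, 99]], [[11, 180, 51], [19, 173, 93], [20, 179, 107], [19, 176, 94], [19, 185, 69], [20, 183, 88], [0, 124, 33], [16, 181, 38], [18, 121, 101]], [[12, 176, 68], [11, 163, 64], [19, 188, 76], [15, 181, 69], [11, 170, 75], [11, 176, 71], [12, 188, 65], [13, 230, 50], [11, 246, 29]]]
t 7.55 pos [537.4 -89.7 318.6] w 21.4 F [ 0.1 -0.9 -7.8] yaw 1.4560 slope -0.0068 roll 0.0003
```

The tracker locks on well: ring x is 98 with a score of 53, against an expected 100. I'll simulate a gentle first push using the given dynamics.

```bash
cat > sim.py <<'E'
import numpy as np
def sim(th,w,s,ds,mu=.0045,wall=None,N=100,a=None,h=0.0):
    "ds: slope change per 0.1 s row; returns state per row"
    out=[];dt=.1/N
    for d in ds:
        for i in range(N):
            s+=d/N; f=4.4*th-80*s; 
            if abs(w)<1e-3 and abs(f)<80*mu: w=0
            else:
                sg=np.sign(w) if abs(w)>1e-3 else np.sign(f); w+=dt*(f-80*mu*sg)
            th+=w*dt
            if wall and th>wall: th=wall; w=min(w,0)
        out.append((round(th,3),round(w,3),round(s,4)))
    return out
E
python3 - <<'E'
from sim import *
for th0 in (.50,.54):
  for err in (-.005,0,.005):
    print(th0,err,sim(th0,0,-.0085+err,[.03,.0285,0,-.0125,-.0125,0,0,0,0,0],wall=th0)[3::2])
E
```

```text
0.5 -0.005 [(np.float64(0.475), np.float64(-0.19), 0.0325), (np.float64(0.445), np.float64(-0.085), 0.02), (np.float64(0.44), 0, 0.02), (np.float64(0.44), 0, 0.02)]
0.5 0 [(np.float64(0.462), np.float64(-0.297), 0.0375), (np.float64(0.4), np.float64(-0.296), 0.025), (np.float64(0.342), np.float64(-0.297), 0.025), (np.float64(0.278), np.float64(-0.352), 0.025)]
0.5 0.005 [(np.float64(0.446), np.float64(-0.412), 0.0425), (np.float64(0.352), np.float64(-0.517), 0.03), (np.float64(0.235), np.float64(-0.664), 0.03), (np.float64(0.078), np.float64(-0.931), 0.03)]
0.54 -0.005 [(np.float64(0.52), np.float64(-0.146), 0.0325), (np.float64(0.503), np.float64(0.001), 0.02), (np.float64(0.509), np.float64(0.053), 0.02), (np.float64(0.525), np.float64(0.115), 0.02)]
0.54 0 [(np.float64(0.508), np.float64(-0.249), 0.0375), (np.float64(0.46), np.float64(-0.201), 0.025), (np.float64(0.427), np.float64(-0.14), 0.025), (np.float64(0.403), np.float64(-0.104), 0.025)]
0.54 0.005 [(np.float64(0.493), np.float64(-0.361), 0.0425), (np.float64(0.413), np.float64(-0.418), 0.03), (np.float64(0.323), np.float64(-0.501), 0.03), (np.float64(0.207), np.float64(-0.673), 0.03)]
```

Emit:
{"name": "play_rows", "arguments": {
  "series": [
    [0,0,0.0045,-0.03,0,0,0],
    [0,0,0.0043,-0.0285,0,0,0],
    [0,0,0,0,0,0,0],
    [0,0,-0.0019,0.0125,0,0,0],
    [0,0,-0.0019,0.0125,0,0,0]
  ]
}}

```text
clock: 8.05
position: [536.8, -94.9, 318.4]
ee_rot: [0.041, 0.715, -0.697, -0.041]
contact_force: [-0.6, 0.1, -7.4]
gripper_width: 21.1
```

```bash
sed -i 's/ths\[d\[k\].argmin(1)\].mean()/np.median(ths[d[k].argmin(1)])/' h.py; python3 - <<'E'
from h import *
pose(); measure(2); pose()
E
```

```text
t 8.05 pos [536.8 -94.9 318.4] w 21.1 F [-0.6  0.1 -7.4] yaw 1.4552 slope 0.0259 roll 0.0006
t 8.05 ring x 87 y -14 (score 54.0) hanger th 0.370 (n 71, sd 0.11)
t 8.10 ring x 84 y -14 (score 54.3) hanger th 0.350 (n 70, sd 0.11)
t 8.15 pos [536.7 -94.2 318.2] w 21.3 F [ 0.3  1.  -6.9] yaw 1.4569 slope 0.0265 roll 0.0010
```

```bash
python3 - <<'E'
from sim import *
for w in (-.4,-.55,-.7):
  for th in (.29,.33):
    for ds in ([-.02,0,0,.006,0],[-.015,0,0,0,0]): print(w,th,[tuple(map(float,v)) for v in sim(th,w,.025,ds)[1::1]])
E
```

```text
-0.4 0.29 [(0.219, -0.265, 0.005), (0.197, -0.178, 0.005), (0.183, -0.123, 0.011), (0.172, -0.097, 0.011)]
-0.4 0.29 [(0.215, -0.327, 0.01), (0.184, -0.283, 0.01), (0.158, -0.252, 0.01), (0.133, -0.232, 0.01)]
-0.4 0.33 [(0.263, -0.229, 0.005), (0.245, -0.121, 0.005), (0.238, -0.044, 0.011), (0.236, 0.0, 0.011)]
-0.4 0.33 [(0.258, -0.29, 0.01), (0.232, -0.227, 0.01), (0.213, -0.173, 0.01), (0.198, -0.127, 0.01)]
-0.55 0.29 [(0.188, -0.429, 0.005), (0.149, -0.358, 0.005), (0.115, -0.328, 0.011), (0.082, -0.337, 0.011)]
-0.55 0.29 [(0.184, -0.49, 0.01), (0.136, -0.464, 0.01), (0.09, -0.458, 0.01), (0.044, -0.472, 0.01)]
-0.55 0.33 [(0.232, -0.392, 0.005), (0.197, -0.302, 0.005), (0.17, -0.25, 0.011), (0.146, -0.232, 0.011)]
-0.55 0.33 [(0.227, -0.454, 0.01), (0.184, -0.407, 0.01), (0.145, -0.379, 0.01), (0.108, -0.367, 0.01)]
-0.7 0.29 [(0.158, -0.592, 0.005), (0.101, -0.539, 0.005), (0.048, -0.534, 0.011), (-0.007, -0.577, 0.011)]
-0.7 0.29 [(0.153, -0.653, 0.01), (0.088, -0.644, 0.01), (0.023, -0.663, 0.01), (-0.046, -0.712, 0.01)]
-0.7 0.33 [(0.201, -0.556, 0.005), (0.149, -0.483, 0.005), (0.103, -0.455, 0.011), (0.057, -0.472, 0.011)]
-0.7 0.33 [(0.196, -0.617, 0.01), (0.136, -0.588, 0.01), (0.078, -0.584, 0.01), (0.019, -0.607, 0.01)]
```

Emit:
{"name": "play_rows", "arguments": {
  "series": [
    [0,0,-0.004,0.027,0,0,0],
    [0,0,0,0,0,0,0]
  ]
}}

```text
clock: 8.35
position: [537.2, -89.2, 318.2]
ee_rot: [-0.039, -0.705, 0.707, 0.04]
contact_force: [-0.3, -0.7, -6.9]
gripper_width: 21.1
```

```bash
python3 - <<'E'
from h import *
pose(); measure(3); pose()
E
```

```text
t 8.35 pos [537.2 -89.2 318.2] w 21.1 F [-0.3 -0.7 -6.9] yaw 1.4578 slope -0.0028 roll 0.0011
t 8.35 ring x 76 y -14 (score 55.5) hanger th 0.250 (n 75, sd 0.10)
t 8.40 ring x 76 y -14 (score 55.9) hanger th 0.260 (n 73, sd 0.10)
t 8.45 ring x 77 y -14 (score 55.7) hanger th 0.260 (n 77, sd 0.11)
t 8.50 pos [537.3 -89.9 318.5] w 21.4 F [-0.7  0.8 -7.4] yaw 1.4568 slope -0.0018 roll 0.0007
```

```bash
python3 - <<'E'
from sim import *
for w in (.05,.15):
  for th in (.25,.28):
    for ds in ([.034,0,-.0185,-.006,-.003,-.002],[.036,0,-.0225,-.004,-.003,-.002]): print(w,th,[tuple(map(float,v)) for v in sim(th,w,-.0035,ds)[1::1]])
E
```

```text
0.05 0.25 [(0.252, -0.087, 0.0305), (0.241, -0.111, 0.012), (0.232, -0.043, 0.006), (0.232, 0.019, 0.003), (0.236, 0.07, 0.001)]
0.05 0.25 [(0.25, -0.107, 0.0325), (0.237, -0.133, 0.01), (0.227, -0.059, 0.006), (0.225, 0.012, 0.003), (0.229, 0.06, 0.001)]
0.05 0.28 [(0.284, -0.067, 0.0305), (0.275, -0.077, 0.012), (0.272, 0.002, 0.006), (0.274, 0.05, 0.003), (0.282, 0.12, 0.001)]
0.05 0.28 [(0.282, -0.086, 0.0325), (0.272, -0.097, 0.01), (0.266, -0.007, 0.006), (0.268, 0.043, 0.003), (0.276, 0.11, 0.001)]
0.15 0.25 [(0.27, -0.024, 0.0305), (0.265, -0.04, 0.012), (0.264, 0.009, 0.006), (0.267, 0.054, 0.003), (0.276, 0.121, 0.001)]
0.15 0.25 [(0.268, -0.041, 0.0325), (0.261, -0.057, 0.01), (0.259, 0.007, 0.006), (0.262, 0.05, 0.003), (0.27, 0.115, 0.001)]
0.15 0.28 [(0.302, -0.008, 0.0305), (0.3, -0.009, 0.012), (0.301, 0.024, 0.006), (0.306, 0.085, 0.003), (0.318, 0.17, 0.001)]
0.15 0.28 [(0.3, -0.023, 0.0325), (0.296, -0.025, 0.01), (0.297, 0.025, 0.006), (0.302, 0.085, 0.003), (0.315, 0.168, 0.001)]
```

Emit:
{"name": "play_rows", "arguments": {
  "series": [
    [0,0,0.0055,-0.0365,0,0,0],
    [0,0,0,0,0,0,0],
    [0,0,0,0,0,0,0],
    [0,0,-0.003,0.021,0,0,0]
  ]
}}

```text
clock: 8.9
position: [537.2, -93.0, 318.9]
ee_rot: [0.041, 0.71, -0.702, -0.041]
contact_force: [0.1, -0.3, -7.7]
gripper_width: 21.4
```

```bash
python3 - <<'E'
from h import *
pose(); measure(3); pose()
E
```

```text
t 8.90 pos [537.2 -93.  318.9] w 21.4 F [ 0.1 -0.3 -7.7] yaw 1.4552 slope 0.0124 roll 0.0000
t 8.90 ring x 80 y -14 (score 54.6) hanger th 0.295 (n 72, sd 0.11)
t 8.95 ring x 80 y -14 (score 54.7) hanger th 0.290 (n 73, sd 0.11)
t 9.00 ring x 80 y -14 (score 55.8) hanger th 0.290 (n 72, sd 0.11)
t 9.05 pos [537.  -91.8 318.4] w 21.0 F [ 0.4  0.2 -7.2] yaw 1.4580 slope 0.0133 roll 0.0011
```

```bash
python3 - <<'E'
from sim import *
for e in (-.002,0,.002):
  for th in (.28,.3):
    for ds in ([.025,0,-.023,-.002,-.002,-.002,0,0],[.026,0,0,-.027,-.004,0,0,0]): print(e,th,[tuple(map(float,v)) for v in sim(th,0,.0118+e,ds)[1::1]])
E
```

```text
-0.002 0.28 [(0.27, -0.157, 0.0348), (0.251, -0.192, 0.0118), (0.234, -0.136, 0.0098), (0.224, -0.07, 0.0078), (0.221, 0.001, 0.0058), (0.221, 0.016, 0.0058), (0.224, 0.032, 0.0058)]
-0.002 0.28 [(0.269, -0.169, 0.0358), (0.245, -0.306, 0.0358), (0.211, -0.347, 0.0088), (0.179, -0.279, 0.0048), (0.155, -0.208, 0.0048), (0.137, -0.147, 0.0048), (0.126, -0.091, 0.0048)]
-0.002 0.3 [(0.291, -0.143, 0.0348), (0.274, -0.168, 0.0118), (0.26, -0.102, 0.0098), (0.254, -0.023, 0.0078), (0.254, 0.017, 0.0058), (0.257, 0.047, 0.0058), (0.263, 0.079, 0.0058)]
-0.002 0.3 [(0.29, -0.155, 0.0358), (0.268, -0.282, 0.0358), (0.237, -0.312, 0.0088), (0.209, -0.232, 0.0048), (0.19, -0.147, 0.0048), (0.18, -0.068, 0.0048), (0.177, -0.0, 0.0048)]
0 0.28 [(0.267, -0.184, 0.0368), (0.245, -0.237, 0.0138), (0.223, -0.2, 0.0118), (0.205, -0.156, 0.0098), (0.192, -0.104, 0.0078), (0.185, -0.047, 0.0078), (0.183, 0.0, 0.0078)]
0 0.28 [(0.266, -0.196, 0.0378), (0.239, -0.35, 0.0378), (0.199, -0.411, 0.0108), (0.16, -0.366, 0.0068), (0.126, -0.322, 0.0068), (0.096, -0.291, 0.0068), (0.068, -0.274, 0.0068)]
0 0.3
[... 399 characters left out ...]
 -0.283, 0.0158), (0.211, -0.266, 0.0138), (0.186, -0.245, 0.0118), (0.162, -0.219, 0.0098), (0.142, -0.194, 0.0098), (0.123, -0.178, 0.0098)]
0.002 0.28 [(0.264, -0.224, 0.0398), (0.233, -0.397, 0.0398), (0.188, -0.477, 0.0128), (0.141, -0.455, 0.0088), (0.097, -0.437, 0.0088), (0.053, -0.438, 0.0088), (0.008, -0.459, 0.0088)]
0.002 0.3 [(0.286, -0.197, 0.0388), (0.262, -0.257, 0.0158), (0.238, -0.23, 0.0138), (0.216, -0.196, 0.0118), (0.199, -0.155, 0.0098), (0.186, -0.113, 0.0098), (0.176, -0.076, 0.0098)]
0.002 0.3 [(0.285, -0.209, 0.0398), (0.256, -0.371, 0.0398), (0.214, -0.441, 0.0128), (0.172, -0.406, 0.0088), (0.133, -0.373, 0.0088), (0.097, -0.357, 0.0088), (0.061, -0.357, 0.0088)]
```

Use the second variant, six rows, then look.

Emit:
{"name": "play_rows", "arguments": {
  "series": [
    [0,0,0.0038,-0.026,0,0,0],
    [0,0,0,0,0,0,0],
    [0,0,0,0,0,0,0],
    [0,0,-0.004,0.027,0,0,0],
    [0,0,-0.0006,0.004,0,0,0]
  ]
}}

```text
clock: 9.55
position: [537.2, -91.0, 318.6]
ee_rot: [0.04, 0.709, -0.703, -0.04]
contact_force: [-0.4, -0.8, -8.0]
gripper_width: 21.3
```

```bash
python3 - <<'E'
from h import *
pose(); measure(3); pose()
E
```

```text
t 9.55 pos [537.2 -91.  318.6] w 21.3 F [-0.4 -0.8 -8. ] yaw 1.4576 slope 0.0082 roll 0.0007
t 9.55 ring x 76 y -14 (score 55.7) hanger th 0.260 (n 76, sd 0.10)
t 9.60 ring x 76 y -14 (score 55.3) hanger th 0.250 (n 74, sd 0.10)
t 9.65 ring x 76 y -14 (score 55.7) hanger th 0.240 (n 77, sd 0.10)
t 9.70 pos [537.2 -91.1 318.7] w 21.0 F [-0.3 -0.6 -6.5] yaw 1.4577 slope 0.0093 roll 0.0007
```

Emit:
{"name": "play_rows", "arguments": {
  "series": [
    [0,0,0.0045,-0.03,0,0,0],
    [0,0,0,0,0,0,0],
    [0,0,0,0,0,0,0],
    [0,0,0,0,0,0,0],
    [0,0,-0.0045,0.03,0,0,0]
  ]
}}

```text
clock: 10.2
position: [537.3, -91.4, 319.0]
ee_rot: [0.04, 0.709, -0.703, -0.04]
contact_force: [0.7, -0.7, -7.4]
gripper_width: 21.4
```

```bash
python3 - <<'E'
from h import *
pose(); measure(2); pose()
E
```

```text
t 10.20 pos [537.3 -91.4 319. ] w 21.4 F [ 0.7 -0.7 -7.4] yaw 1.4569 slope 0.0081 roll 0.0004
t 10.20 ring x 68 y -14 (score 55.6) hanger th 0.160 (n 75, sd 0.10)
t 10.25 ring x 66 y -14 (score 54.9) hanger th 0.140 (n 79, sd 0.09)
t 10.30 pos [537.2 -90.  318.6] w 21.3 F [-0.6  1.5 -7.3] yaw 1.4598 slope 0.0087 roll 0.0010
```

Emit:
{"name": "play_rows", "arguments": {
  "series": [
    [0,0,-0.0015,0.011,0,0,0],
    [0,0,0,0,0,0,0],
    [0,0,0,0,0,0,0]
  ]
}}

```text
clock: 10.6
position: [537.3, -87.9, 318.5]
ee_rot: [-0.038, -0.705, 0.707, 0.039]
contact_force: [0.3, -0.2, -7.0]
gripper_width: 21.1
```

```bash
python3 - <<'E'
from h import *
pose(); measure(2); pose()
E
```

```text
t 10.60 pos [537.3 -87.9 318.5] w 21.1 F [ 0.3 -0.2 -7. ] yaw 1.4605 slope -0.0020 roll 0.0013
t 10.60 ring x 60 y -14 (score 55.2) hanger th 0.080 (n 71, sd 0.08)
t 10.65 ring x 60 y -14 (score 54.7) hanger th 0.090 (n 69, sd 0.08)
t 10.70 pos [537.3 -88.  318.5] w 21.3 F [-0.2 -0.2 -7.3] yaw 1.4603 slope -0.0020 roll 0.0012
```

Emit:
{"name": "play_rows", "arguments": {
  "series": [
    [0,0,0.0027,-0.018,0,0,0],
    [0,0,0,0,0,0,0],
    [0,0,0,0,0,0,0],
    [0,0,-0.0022,0.0145,0,0,0],
    [0,0,0,0,0,0,0]
  ]
}}

```text
clock: 11.2
position: [537.3, -89.5, 318.7]
ee_rot: [0.039, 0.707, -0.705, -0.04]
contact_force: [-0.0, 0.8, -8.0]
gripper_width: 21.4
```

```bash
python3 - <<'E'
from h import *
pose(); o,g,st=measure(2); pose(); c=C2W(st)
q=proj(g,c([55,0,150]))[0].astype(int); x0,y0=q-[64,48]
cv2.imwrite('pics/s5.png',cv2.resize(g['color'][y0:y0+96,x0:x0+128],None,fx=6,fy=6,interpolation=cv2.INTER_CUBIC)[:,:,::-1])
E
```

```text
t 11.20 pos [537.3 -89.5 318.7] w 21.4 F [-0.   0.8 -8. ] yaw 1.4585 slope 0.0023 roll 0.0008
t 11.20 ring x 60 y -14 (score 55.7) hanger th 0.085 (n 74, sd 0.09)
t 11.25 ring x 60 y -14 (score 55.5) hanger th 0.080 (n 75, sd 0.09)
t 11.30 pos [537.3 -89.6 318.8] w 21.2 F [-0.2  0.  -6.4] yaw 1.4586 slope 0.0026 roll 0.0008
```

View pics/s5.png

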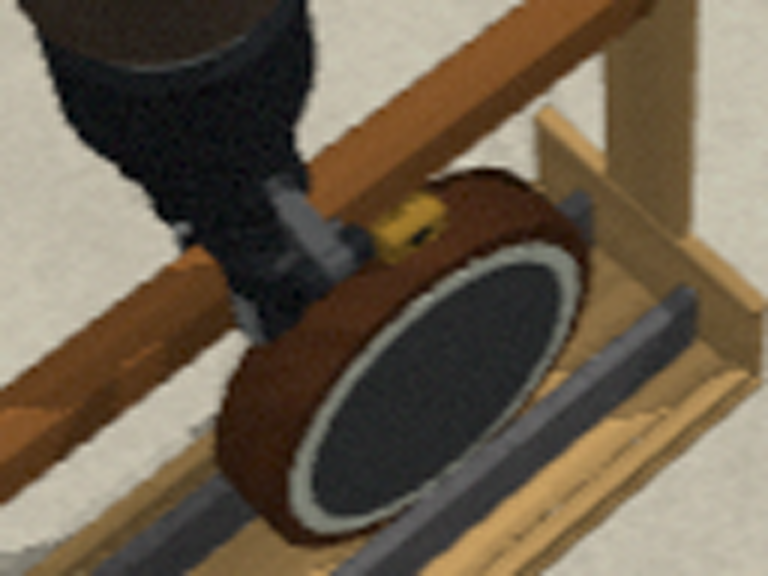

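The crop shows the mirror nearly upright, with the hanger at about (408,228) just clear of the finger. I'll get a sharper angle by matching the projected tab box, using the first scene image as a calibration check.

```bash
cat >> h.py <<'E'
def mask(im):
    h=cv2.cvtColor(im,cv2.COLOR_RGB2HSV); return ((h[:,:,0]>=17)&(h[:,:,0]<=25)&(h[:,:,1]>155)&(h[:,:,2]>50)).astype(np.uint8)
def tabfit(g,c,x,yc,m=None):
    m=mask(g['color']) if m is None else m; best=(0,)
    box=np.array([[a,b,r] for a in(-13,13) for b in(-7,7) for r in(79,94)],float)
    for th in np.arange(-.4,.8,.01):
        u=np.c_[x+box[:,2]*np.sin(th)+box[:,0]*np.cos(th),box[:,1]+yc,90+box[:,2]*np.cos(th)-box[:,0]*np.sin(th)]
        q=proj(g,c(u)); k=np.zeros((480*1,640),np.uint8); cv2.fillConvexPoly(k,cv2.convexHull(np.round(q*16).astype(np.int32)),1,shift=4)
        win=cv2.dilate(k,np.ones((3,3),np.uint8)); i=(k&m).sum(); best=max(best,(i/(k.sum()+(win&m).sum()-i),th))
    return best
E
python3 - <<'E'
from h import *
st=pose(); g=snap('scene'); c=C2W(st)
print(ring(g,c,np.arange(50,70,.5),[65,66,67],range(-18,-9,1)))
for yc in (0,2,4,6): print(yc,tabfit(g,c,60,yc))
g0=dict(g); g0['color']=cv2.imread('pics/scene0.png')[:,:,::-1].copy()
class C: 
    def __call__(s,M): return R.from_euler('z',1.378).apply(np.atleast_2d(M).astype(float))+[520.4,230.1,0]
print(ring(g0,C(),np.arange(85,110,.5),[65,66,67],range(-24,-9,1)))
for yc in (-4,0,4): print(yc,tabfit(g0,C(),98,yc))
pose()
E
```

```text
t 11.30 pos [537.3 -89.6 318.8] w 21.2 F [-0.2  0.  -6.4] yaw 1.4586 slope 0.0026 roll 0.0008
(np.float64(55.11485592962083), np.float64(61.0), 66, -14)
0 (np.float64(0.6301369863013698), np.float64(0.12000000000000044))
2 (np.float64(0.6928571428571428), np.float64(0.13000000000000045))
4 (np.float64(0.6879432624113475), np.float64(0.12000000000000044))
6 (np.float64(0.6482758620689655), np.float64(0.11000000000000043))
(np.float64(43.78423310739196), np.float64(98.5), 67, -14)
-4 (np.float64(0.44086021505376344), np.float64(0.5000000000000008))
0 (np.float64(0.5783132530120482), np.float64(0.5500000000000008))
4 (np.float64(0.6075949367088608), np.float64(0.6000000000000009))
t 11.35 pos [537.3 -89.6 318.8] w 21.0 F [-0.6 -0.4 -8.2] yaw 1.4586 slope 0.0028 roll 0.0007
```

Emit:
{"name": "play_rows", "arguments": {
  "series": [
    [0,0,0.003,-0.02,0,0,0],
    [0,0,0,0,0,0,0],
    [0,0,0,0,0,0,0],
    [0,0,-0.0029,0.0195,0,0,0],
    [0,0,0,0,0,0,0]
  ]
}}

```text
clock: 11.85
position: [537.3, -90.0, 318.9]
ee_rot: [0.04, 0.707, -0.705, -0.04]
contact_force: [-0.3, -0.5, -7.5]
gripper_width: 21.3
```

```bash
cat >> h.py <<'E'
def look(n=2):
    for i in range(n):
        st=read_state(); g=snap('scene'); c=C2W(st)
        a=ring(g,c,np.arange(-60,110,2.),[66],range(-20,-9,3)); a=ring(g,c,np.arange(a[1]-2,a[1]+2.1,.5),[66],[a[3]-1,a[3],a[3]+1])
        f=tabfit(g,c,a[1],a[3]+17); print('t %.2f x %.1f y %d sc %.0f  th_ring %.3f  th_tab %.2f iou %.2f'%(st['clock'],a[1],a[3],a[0],(a[1]-51.5)/80,f[-1],f[0]))
    return g,c
E
python3 - <<'E'
from h import *
pose(); look(2); pose()
E
```

```text
t 11.85 pos [537.3 -90.  318.9] w 21.3 F [-0.3 -0.5 -7.5] yaw 1.4579 slope 0.0036 roll 0.0004
t 11.85 x 56.0 y -14 sc 56  th_ring 0.056  th_tab 0.07 iou 0.56
t 11.90 x 55.5 y -14 sc 56  th_ring 0.050  th_tab 0.03 iou 0.54
t 11.95 pos [537.3 -90.2 319.1] w 21.3 F [ 0.2 -0.5 -7.9] yaw 1.4579 slope 0.0041 roll 0.0004
```

The mirror is standing near upright: the ring gives 0.05 and the tab 0.03–0.07. Now the slow carry to the riser, with accelerations of 0.03 m/s² or less and a small slope compensation.

```bash
cat > tr.py <<'E'
import sys; from h import *
prof=[.3*i for i in range(1,16)]+[4.5]*15+[.3*i for i in range(15,0,-1)]
k0=int(sys.argv[1]); s=float(sys.argv[2]); goal=np.array([547.2,-228.8,319.])
st=pose(); rem=prof[k0:]; n=min(10,len(rem)); f=sum(rem[:n])/sum(rem)
plan2(st['position']+(goal-st['position'])*f,1.4548,s+SREF,rem[:n],roll=0)
E
python3 tr.py 0 0.003
```

```text
t 11.95 pos [537.3 -90.2 319.1] w 21.3 F [ 0.2 -0.5 -7.9] yaw 1.4579 slope 0.0041 roll 0.0004
[[-0.0001, -0.0, 0.0003, -0.0, 0.0001, 0.0, 0.0], [-0.0001, -0.0, 0.0006, -0.0, 0.0001, 0.0, 0.0], [-0.0002, -0.0, 0.0009, -0.0, 0.0002, 0.0, 0.0], [-0.0002, -0.0, 0.0012, -0.0, 0.0002, 0.0, 0.0], [-0.0003, -0.0, 0.0015, -0.0, 0.0003, 0.0, 0.0], [-0.0003, -0.0, 0.0018, -0.0, 0.0003, 0.0, 0.0], [-0.0004, -0.0, 0.0021, -0.0001, 0.0004, 0.0, 0.0], [-0.0004, -0.0, 0.0024, -0.0001, 0.0004, 0.0001, 0.0], [-0.0005, -0.0, 0.0026, -0.0001, 0.0005, 0.0001, 0.0], [-0.0006, -0.0, 0.0029, -0.0001, 0.0006, 0.0001, 0.0]]
```

Emit:
{"name": "play_rows", "arguments": {
  "series": [
    [-0.0001,0,0.0003,0,0.0001,0,0],
    [-0.0001,0,0.0006,0,0.0001,0,0],
    [-0.0002,0,0.0009,0,0.0002,0,0],
    [-0.0002,0,0.0012,0,0.0002,0,0],
    [-0.0003,0,0.0015,0,0.0003,0,0],
    [-0.0003,0,0.0018,0,0.0003,0,0],
    [-0.0004,0,0.0021,-0.0001,0.0004,0,0],
    [-0.0004,0,0.0024,-0.0001,0.0004,0.0001,0],
    [-0.0005,0,0.0026,-0.0001,0.0005,0.0001,0],
    [-0.0006,0,0.0029,-0.0001,0.0006,0.0001,0]
  ]
}}

```text
clock: 12.95
position: [538.7, -107.8, 319.0]
ee_rot: [0.041, 0.708, -0.704, -0.041]
contact_force: [-0.7, -1.1, -6.8]
gripper_width: 20.9
```

```bash
python3 tr.py 10 0.002; python3 - <<'E'
from h import *
look(1)
E
```

```text
t 12.95 pos [ 538.7 -107.8  319. ] w 20.9 F [-0.7 -1.1 -6.8] yaw 1.4549 slope 0.0048 roll -0.0001
[[-0.0006, -0.0, 0.0032, 0.0001, 0.0, -0.0, 0.0], [-0.0007, -0.0, 0.0035, 0.0001, 0.0, -0.0, 0.0], [-0.0007, -0.0, 0.0038, 0.0001, 0.0, -0.0, 0.0], [-0.0008, -0.0, 0.0041, 0.0001, 0.0, -0.0, 0.0], [-0.0008, -0.0, 0.0044, 0.0001, 0.0, -0.0, 0.0], [-0.0008, -0.0, 0.0044, 0.0001, 0.0, -0.0, 0.0], [-0.0008, -0.0, 0.0044, 0.0001, 0.0, -0.0, 0.0], [-0.0008, -0.0, 0.0044, 0.0001, 0.0, -0.0, 0.0], [-0.0008, -0.0, 0.0044, 0.0001, 0.0, -0.0, 0.0], [-0.0008, -0.0, 0.0044, 0.0001, 0.0, -0.0, 0.0]]
t 12.95 x 55.0 y -14 sc 57  th_ring 0.044  th_tab 0.02 iou 0.56
```

Emit:
{"name": "play_rows", "arguments": {
  "series": [
    [-0.0006,0,0.003,0.0001,0,0,0],
    [-0.0007,0,0.0033,0.0001,0,0,0],
    [-0.0007,0,0.0036,0.0001,0,0,0],
    [-0.0008,0,0.0039,0.0001,0,0,0],
    [-0.0008,0,0.0042,0.0001,0,0,0],
    [-0.0008,0,0.0044,0.0001,0,0,0],
    [-0.0008,0,0.0044,0.0001,0,0,0],
    [-0.0008,0,0.0044,0.0001,0,0,0],
    [-0.0008,0,0.0044,0.0001,0,0,0],
    [-0.0008,0,0.0044,0.0001,0,0,0]
  ]
}}

```text
clock: 14.0
position: [542.0, -152.3, 318.7]
ee_rot: [0.041, 0.707, -0.705, -0.041]
contact_force: [-0.1, 0.6, -6.8]
gripper_width: 21.5
```

```bash
python3 tr.py 20 0.0
```

```text
t 14.00 pos [ 542.  -152.3  318.7] w 21.5 F [-0.1  0.6 -6.8] yaw 1.4545 slope 0.0035 roll -0.0001
[[-0.0008, -0.0, 0.0042, 0.0002, -0.0, -0.0, 0.0], [-0.0008, -0.0, 0.0042, 0.0002, -0.0, -0.0, 0.0], [-0.0008, -0.0, 0.0042, 0.0002, -0.0, -0.0, 0.0], [-0.0008, -0.0, 0.0042, 0.0002, -0.0, -0.0, 0.0], [-0.0008, -0.0, 0.0042, 0.0002, -0.0, -0.0, 0.0], [-0.0008, -0.0, 0.0042, 0.0002, -0.0, -0.0, 0.0], [-0.0008, -0.0, 0.0042, 0.0002, -0.0, -0.0, 0.0], [-0.0008, -0.0, 0.0042, 0.0002, -0.0, -0.0, 0.0], [-0.0008, -0.0, 0.0042, 0.0002, -0.0, -0.0, 0.0], [-0.0008, -0.0, 0.0042, 0.0002, -0.0, -0.0, 0.0]]
```

Emit:
{"name": "play_rows", "arguments": {
  "series": [
    [-0.0008,0,0.0042,0.0002,0,0,0],
    [-0.0008,0,0.0042,0.0002,0,0,0],
    [-0.0008,0,0.0042,0.0002,0,0,0],
    [-0.0008,0,0.0042,0.0002,0,0,0],
    [-0.0008,0,0.0042,0.0002,0,0,0],
    [-0.0008,0,0.0042,0.0002,0,0,0],
    [-0.0008,0,0.0042,0.0002,0,0,0],
    [-0.0008,0,0.0042,0.0002,0,0,0],
    [-0.0008,0,0.0042,0.0002,0,0,0],
    [-0.0008,0,0.0042,0.0002,0,0,0]
  ]
}}

```text
clock: 15.0
position: [545.4, -198.9, 318.5]
ee_rot: [0.041, 0.706, -0.705, -0.041]
contact_force: [0.6, 0.3, -6.5]
gripper_width: 21.0
```

```bash
python3 tr.py 30 -0.001
```

```text
t 15.00 pos [ 545.4 -198.9  318.5] w 21.0 F [ 0.6  0.3 -6.5] yaw 1.4545 slope 0.0013 roll -0.0002
[[-0.0007, -0.0001, 0.0037, 0.0001, -0.0, -0.0, 0.0], [-0.0006, -0.0001, 0.0034, 0.0001, -0.0, -0.0, 0.0], [-0.0006, -0.0001, 0.0032, 0.0001, -0.0, -0.0, 0.0], [-0.0005, -0.0001, 0.0029, 0.0001, -0.0, -0.0, 0.0], [-0.0005, -0.0001, 0.0027, 0.0001, -0.0, -0.0, 0.0], [-0.0004, -0.0, 0.0025, 0.0001, -0.0, -0.0, 0.0], [-0.0004, -0.0, 0.0022, 0.0001, -0.0, -0.0, 0.0], [-0.0003, -0.0, 0.002, 0.0001, -0.0, -0.0, 0.0], [-0.0003, -0.0, 0.0017, 0.0001, -0.0, -0.0, 0.0], [-0.0003, -0.0, 0.0015, 0.0, -0.0, -0.0, 0.0]]
```

Emit:
{"name": "play_rows", "arguments": {
  "series": [
    [-0.0006,0,0.0036,0.0001,0,0,0],
    [-0.0006,0,0.0033,0.0001,0,0,0],
    [-0.0005,0,0.003,0.0001,0,0,0],
    [-0.0005,0,0.0028,0.0001,0,0,0],
    [-0.0004,0,0.0025,0.0001,0,0,0],
    [-0.0004,0,0.0022,0.0001,0,0,0],
    [-0.0003,0,0.0019,0.0001,0,0,0],
    [-0.0003,0,0.0016,0,0,0,0],
    [-0.0002,0,0.0014,0,0,0,0],
    [-0.0002,0,0.0011,0,0,0,0]
  ]
}}

```text
clock: 16.0
position: [546.8, -225.0, 318.3]
ee_rot: [0.041, 0.706, -0.706, -0.041]
contact_force: [-0.4, -0.6, -6.7]
gripper_width: 21.1
```

```bash
python3 tr.py 40 -0.001
```

```text
t 16.00 pos [ 546.8 -225.   318.3] w 21.1 F [-0.4 -0.6 -6.7] yaw 1.4543 slope 0.0006 roll 0.0000
[[-0.0003, -0.0002, 0.0012, 0.0, -0.0002, 0.0, 0.0], [-0.0002, -0.0002, 0.001, 0.0, -0.0001, 0.0, 0.0], [-0.0002, -0.0001, 0.0007, 0.0, -0.0001, 0.0, 0.0], [-0.0001, -0.0001, 0.0005, 0.0, -0.0001, 0.0, 0.0], [-0.0001, -0.0, 0.0002, 0.0, -0.0, 0.0, 0.0]]
```

Emit:
{"name": "play_rows", "arguments": {
  "series": [
    [-0.0002,-0.0001,0.0009,0,-0.0001,0,0],
    [-0.0001,0,0.0007,0,-0.0001,0,0],
    [-0.0001,0,0.0005,0,-0.0001,0,0],
    [0,0,0.0003,0,0,0,0],
    [0,0,0.0001,0,0,0,0],
    [0,0,0,0,0,0,0],
    [0,0,0,0,0,0,0]
  ]
}}

```text
clock: 16.7
position: [547.0, -227.7, 318.4]
ee_rot: [0.041, 0.706, -0.706, -0.041]
contact_force: [0.5, -0.0, -7.8]
gripper_width: 21.1
```

```bash
python3 - <<'E'
from h import *
pose(); g,c=look(2); pose()
q=proj(g,c([10,0,110]))[0].astype(int); x0,y0=q-[80,60]
b=cv2.resize(g['color'][y0:y0+120,x0:x0+160],None,fx=5,fy=5,interpolation=cv2.INTER_CUBIC)
for p in proj(g,c([[51.5,0,90+93],[51.5+66,-14,90],[51.5-66,-14,90]])): cv2.circle(b,tuple(int(v) for v in (p+.5-[x0,y0])*5),4,(255,0,0),1)
cv2.imwrite('pics/s6.png',b[:,:,::-1])
E
```

```text
t 16.70 pos [ 547.  -227.7  318.4] w 21.1 F [ 0.5 -0.  -7.8] yaw 1.4548 slope 0.0006 roll 0.0000
t 16.70 x 54.5 y -14 sc 58  th_ring 0.037  th_tab 0.04 iou 0.67
t 16.75 x 54.5 y -14 sc 58  th_ring 0.037  th_tab 0.04 iou 0.66
t 16.80 pos [ 547.  -227.7  318.4] w 21.2 F [ 0.5 -0.4 -7.2] yaw 1.4548 slope 0.0006 roll 0.0000
```

View pics/s6.png

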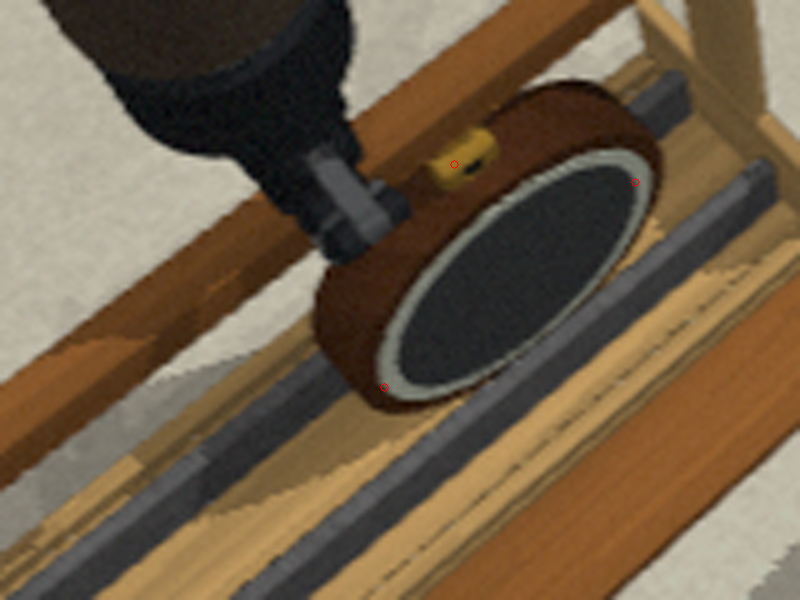

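It is over the riser, 68 mm clear and standing still at th ≈ 0.04. I'll give it one small nudge to centre it, then the 3 s hold.

Emit:
{"name": "play_rows", "arguments": {
  "series": [
    [0,0,0.0023,-0.0155,0,0,0],
    [0,0,0,0,0,0,0],
    [0,0,0,0,0,0,0],
    [0,0,-0.0022,0.0145,0,0,0],
    [0,0,0,0,0,0,0],
    [0,0,0,0,0,0,0]
  ]
}}

```text
clock: 17.4
position: [547.0, -227.9, 318.4]
ee_rot: [0.041, 0.707, -0.705, -0.041]
contact_force: [-0.6, -0.0, -7.8]
gripper_width: 21.1
```

```bash
python3 - <<'E'
from h import *
pose(); look(2); pose()
E
```

```text
t 17.40 pos [ 547.  -227.9  318.4] w 21.1 F [-0.6 -0.  -7.8] yaw 1.4546 slope 0.0017 roll -0.0001
t 17.40 x 47.5 y -14 sc 57  th_ring -0.050  th_tab -0.06 iou 0.68
t 17.45 x 47.0 y -14 sc 57  th_ring -0.056  th_tab -0.06 iou 0.64
t 17.50 pos [ 546.9 -227.9  318.4] w 21.4 F [ 0.6 -0.3 -7. ] yaw 1.4545 slope 0.0019 roll -0.0000
```

Emit:
{"name": "play_rows", "arguments": {
  "series": [
    [0,0,-0.0018,0.012,0,0,0],
    [0,0,0,0,0,0,0],
    [0,0,0,0,0,0,0],
    [0,0,0.0017,-0.0115,0,0,0],
    [0,0,0,0,0,0,0]
  ]
}}

```text
clock: 18.0
position: [547.0, -227.4, 318.5]
ee_rot: [0.041, 0.706, -0.705, -0.041]
contact_force: [0.1, -0.3, -7.5]
gripper_width: 20.7
```

```bash
python3 - <<'E'
from h import *
pose(); look(2); pose()
E
```

```text
t 18.00 pos [ 547.  -227.4  318.5] w 20.7 F [ 0.1 -0.3 -7.5] yaw 1.4551 slope 0.0014 roll -0.0001
t 18.00 x 46.5 y -14 sc 58  th_ring -0.062  th_tab -0.05 iou 0.61
t 18.05 x 46.5 y -14 sc 58  th_ring -0.062  th_tab -0.05 iou 0.63
t 18.10 pos [ 547.  -227.3  318.4] w 21.0 F [ 0.2 -0.5 -7.3] yaw 1.4551 slope 0.0012 roll 0.0001
```

Emit:
{"name": "play_rows", "arguments": {
  "series": [
    [0,0,-0.002,0.0135,0,0,0],
    [0,0,0,0,0,0,0],
    [0,0,0,0,0,0,0],
    [0,0,0.002,-0.0135,0,0,0],
    [0,0,0,0,0,0,0]
  ]
}}

```text
clock: 18.6
position: [546.9, -227.1, 318.4]
ee_rot: [0.041, 0.706, -0.706, -0.041]
contact_force: [-0.3, -0.7, -6.5]
gripper_width: 21.2
```

```bash
python3 - <<'E'
from h import *
pose(); look(2); pose()
E
```

```text
t 18.60 pos [ 546.9 -227.1  318.4] w 21.2 F [-0.3 -0.7 -6.5] yaw 1.4554 slope 0.0011 roll 0.0002
t 18.60 x 52.0 y -14 sc 58  th_ring 0.006  th_tab -0.01 iou 0.67
t 18.65 x 52.0 y -14 sc 58  th_ring 0.006  th_tab 0.01 iou 0.67
t 18.70 pos [ 546.9 -227.   318.3] w 21.3 F [ 0.5  0.1 -7.2] yaw 1.4555 slope 0.0008 roll 0.0003
```

Centred, with th between −0.01 and 0.01. Now I'll hold still for 4 s.

Emit:
{"name": "play_rows", "arguments": {
  "series": [
    [0,0,0,0,0,0,0],
    [0,0,0,0,0,0,0],
    [0,0,0,0,0,0,0],
    [0,0,0,0,0,0,0],
    [0,0,0,0,0,0,0],
    [0,0,0,0,0,0,0],
    [0,0,0,0,0,0,0],
    [0,0,0,0,0,0,0],
    [0,0,0,0,0,0,0],
    [0,0,0,0,0,0,0]
  ]
}}

```text
clock: 19.7
position: [546.9, -227.1, 318.3]
ee_rot: [0.041, 0.706, -0.706, -0.041]
contact_force: [0.0, 1.1, -6.4]
gripper_width: 21.1
```

Emit:
{"name": "play_rows", "arguments": {
  "series": [
    [0,0,0,0,0,0,0],
    [0,0,0,0,0,0,0],
    [0,0,0,0,0,0,0],
    [0,0,0,0,0,0,0],
    [0,0,0,0,0,0,0],
    [0,0,0,0,0,0,0],
    [0,0,0,0,0,0,0],
    [0,0,0,0,0,0,0],
    [0,0,0,0,0,0,0],
    [0,0,0,0,0,0,0]
  ]
}}

```text
clock: 20.7
position: [546.9, -227.2, 318.4]
ee_rot: [-0.041, -0.706, 0.706, 0.041]
contact_force: [-0.2, -0.2, -7.4]
gripper_width: 21.3
```

```bash
python3 - <<'E'
from h import *
pose(); look(1); pose()
E
```

```text
t 20.70 pos [ 546.9 -227.2  318.4] w 21.3 F [-0.2 -0.2 -7.4] yaw 1.4556 slope -0.0000 roll 0.0004
t 20.70 x 97.5 y -14 sc 55  th_ring 0.575  th_tab 0.58 iou 0.70
t 20.75 pos [ 546.9 -227.2  318.4] w 21.2 F [ 0.3  0.7 -7.6] yaw 1.4556 slope 0.0000 roll 0.0004
```

The mirror had a small leftover speed and the slope reading crept to −0.0015 below level, so it rolled back to the +x end. It did not go over. I'll repeat the righting here over the riser and watch the rest state more closely.

Emit:
{"name": "play_rows", "arguments": {
  "series": [
    [0,0,0.004,-0.0265,0,0,0],
    [0,0,0.0038,-0.026,0,0,0],
    [0,0,0,0,0,0,0],
    [0,0,-0.0019,0.0125,0,0,0],
    [0,0,-0.0019,0.0125,0,0,0]
  ]
}}

```text
clock: 21.25
position: [546.5, -233.1, 318.6]
ee_rot: [0.042, 0.716, -0.695, -0.041]
contact_force: [0.3, 0.4, -7.8]
gripper_width: 20.8
```

```bash
python3 - <<'E'
from h import *
pose(); look(2); pose()
E
```

```text
t 21.25 pos [ 546.5 -233.1  318.6] w 20.8 F [ 0.3  0.4 -7.8] yaw 1.4535 slope 0.0301 roll -0.0002
t 21.25 x 86.0 y -14 sc 56  th_ring 0.431  th_tab 0.42 iou 0.69
t 21.30 x 83.5 y -14 sc 55  th_ring 0.400  th_tab 0.41 iou 0.74
t 21.35 pos [ 546.4 -232.3  318.6] w 21.3 F [-0.6  0.7 -7.2] yaw 1.4552 slope 0.0305 roll 0.0001
```

Emit:
{"name": "play_rows", "arguments": {
  "series": [
    [0,0,-0.0028,0.019,0,0,0],
    [0,0,0,0,0,0,0],
    [0,0,0,0,0,0,0]
  ]
}}

```text
clock: 21.65
position: [546.7, -228.2, 318.6]
ee_rot: [0.04, 0.71, -0.702, -0.04]
contact_force: [0.0, 1.1, -7.3]
gripper_width: 21.2
```

```bash
cat >> h.py <<'E'
from sim import sim
def fut(th,w,s,*plans):
    for p in plans: print(p,[(float(a),float(b)) for a,b,_ in sim(th,w,s,p)])
E
python3 - <<'E'
from h import *
pose(); look(2); pose()
E
```

```text
t 21.65 pos [ 546.7 -228.2  318.6] w 21.2 F [ 0.   1.1 -7.3] yaw 1.4568 slope 0.0102 roll 0.0004
t 21.65 x 69.0 y -14 sc 56  th_ring 0.219  th_tab 0.20 iou 0.70
t 21.70 x 67.5 y -14 sc 58  th_ring 0.200  th_tab 0.19 iou 0.68
t 21.75 pos [ 546.7 -228.4  318.6] w 21.1 F [ 0.2 -0.9 -6.7] yaw 1.4564 slope 0.0104 roll 0.0004
```

Emit:
{"name": "play_rows", "arguments": {
  "series": [
    [0,0,-0.0009,0.006,0,0,0],
    [0,0,0,0,0,0,0],
    [0,0,0,0,0,0,0]
  ]
}}

```text
clock: 22.05
position: [546.9, -227.5, 318.6]
ee_rot: [0.041, 0.707, -0.704, -0.041]
contact_force: [0.1, -0.2, -7.1]
gripper_width: 21.2
```

```bash
python3 - <<'E'
from h import *
pose(); look(2); pose()
E
```

```text
t 22.05 pos [ 546.9 -227.5  318.6] w 21.2 F [ 0.1 -0.2 -7.1] yaw 1.4561 slope 0.0041 roll 0.0002
t 22.05 x 64.0 y -14 sc 58  th_ring 0.156  th_tab 0.15 iou 0.65
t 22.10 x 64.0 y -14 sc 58  th_ring 0.156  th_tab 0.15 iou 0.67
t 22.15 pos [ 546.9 -227.5  318.6] w 20.7 F [ 0.3  0.4 -7.5] yaw 1.4560 slope 0.0041 roll 0.0002
```

Emit:
{"name": "play_rows", "arguments": {
  "series": [
    [0,0,0.0037,-0.025,0,0,0],
    [0,0,0,0,0,0,0],
    [0,0,0,0,0,0,0],
    [0,0,-0.0037,0.0245,0,0,0]
  ]
}}

```text
clock: 22.55
position: [546.9, -229.1, 318.8]
ee_rot: [0.042, 0.708, -0.704, -0.041]
contact_force: [-0.1, -0.7, -8.1]
gripper_width: 21.1
```

```bash
python3 - <<'E'
from h import *
pose(); look(2); pose()
E
```

```text
t 22.55 pos [ 546.9 -229.1  318.8] w 21.1 F [-0.1 -0.7 -8.1] yaw 1.4537 slope 0.0056 roll -0.0003
t 22.55 x 60.0 y -14 sc 57  th_ring 0.106  th_tab 0.09 iou 0.67
t 22.60 x 58.0 y -14 sc 57  th_ring 0.081  th_tab 0.06 iou 0.68
t 22.65 pos [ 546.8 -227.4  318.6] w 21.3 F [-0.4  0.8 -7.4] yaw 1.4566 slope 0.0062 roll 0.0005
```

Emit:
{"name": "play_rows", "arguments": {
  "series": [
    [0,0,-0.0015,0.01,0,0,0],
    [0,0,0,0,0,0,0],
    [0,0,0.0008,-0.005,0,0,0]
  ]
}}

```text
clock: 22.95
position: [546.9, -225.4, 318.5]
ee_rot: [0.039, 0.706, -0.706, -0.04]
contact_force: [-1.2, 0.2, -6.0]
gripper_width: 21.1
```

```bash
python3 - <<'E'
from h import *
pose(); look(3); pose()
E
```

```text
t 22.95 pos [ 546.9 -225.4  318.5] w 21.1 F [-1.2  0.2 -6. ] yaw 1.4586 slope 0.0006 roll 0.0009
t 22.95 x 52.5 y -14 sc 58  th_ring 0.013  th_tab -0.01 iou 0.66
t 23.00 x 52.5 y -14 sc 57  th_ring 0.013  th_tab -0.01 iou 0.68
t 23.05 x 52.5 y -14 sc 58  th_ring 0.013  th_tab 0.00 iou 0.67
t 23.10 pos [ 546.9 -225.9  318.6] w 21.0 F [ 0.7  0.1 -7. ] yaw 1.4576 slope 0.0005 roll 0.0005
```

Emit:
{"name": "play_rows", "arguments": {
  "series": [
    [0,0,0,-0.0008,0,0,0],
    [0,0,0,0,0,0,0],
    [0,0,0,0,0,0,0],
    [0,0,0,0,0,0,0]
  ]
}}

```text
clock: 23.5
position: [546.9, -226.3, 318.6]
ee_rot: [0.04, 0.706, -0.705, -0.04]
contact_force: [0.2, 0.2, -7.7]
gripper_width: 21.1
```

```bash
python3 - <<'E'
from h import *
pose(); look(2); pose()
E
```

```text
t 23.50 pos [ 546.9 -226.3  318.6] w 21.1 F [ 0.2  0.2 -7.7] yaw 1.4569 slope 0.0014 roll 0.0005
t 23.50 x 52.5 y -14 sc 58  th_ring 0.013  th_tab 0.00 iou 0.69
t 23.55 x 52.5 y -14 sc 57  th_ring 0.013  th_tab 0.00 iou 0.68
t 23.60 pos [ 546.9 -226.3  318.6] w 21.0 F [ 0.2 -0.4 -7.1] yaw 1.4569 slope 0.0014 roll 0.0005
```

Truly stationary for 0.65 s. I'll continue the hold in shorter stretches.

Emit:
{"name": "play_rows", "arguments": {
  "series": [
    [0,0,0,0,0,0,0],
    [0,0,0,0,0,0,0],
    [0,0,0,0,0,0,0],
    [0,0,0,0,0,0,0],
    [0,0,0,0,0,0,0],
    [0,0,0,0,0,0,0],
    [0,0,0,0,0,0,0],
    [0,0,0,0,0,0,0]
  ]
}}

```text
clock: 24.4
position: [546.9, -226.3, 318.6]
ee_rot: [0.04, 0.706, -0.705, -0.04]
contact_force: [-0.1, 1.1, -6.8]
gripper_width: 21.2
```

```bash
python3 - <<'E'
from h import *
pose(); look(1); pose()
E
```

```text
t 24.40 pos [ 546.9 -226.3  318.6] w 21.2 F [-0.1  1.1 -6.8] yaw 1.4570 slope 0.0014 roll 0.0006
t 24.40 x 52.5 y -14 sc 57  th_ring 0.013  th_tab 0.00 iou 0.69
t 24.45 pos [ 546.9 -226.3  318.6] w 21.2 F [-0.2 -0.2 -8. ] yaw 1.4570 slope 0.0014 roll 0.0005
```

Emit:
{"name": "play_rows", "arguments": {
  "series": [
    [0,0,0,0,0,0,0],
    [0,0,0,0,0,0,0],
    [0,0,0,0,0,0,0],
    [0,0,0,0,0,0,0],
    [0,0,0,0,0,0,0],
    [0,0,0,0,0,0,0],
    [0,0,0,0,0,0,0],
    [0,0,0,0,0,0,0],
    [0,0,0,0,0,0,0],
    [0,0,0,0,0,0,0]
  ]
}}

```text
clock: 25.45
position: [546.9, -226.3, 318.6]
ee_rot: [0.04, 0.706, -0.705, -0.04]
contact_force: [-0.5, 0.8, -7.2]
gripper_width: 21.4
```

Emit:
{"name": "play_rows", "arguments": {
  "series": [
    [0,0,0,0,0,0,0],
    [0,0,0,0,0,0,0],
    [0,0,0,0,0,0,0],
    [0,0,0,0,0,0,0],
    [0,0,0,0,0,0,0],
    [0,0,0,0,0,0,0],
    [0,0,0,0,0,0,0],
    [0,0,0,0,0,0,0],
    [0,0,0,0,0,0,0],
    [0,0,0,0,0,0,0]
  ]
}}

```text
clock: 26.45
position: [546.9, -226.3, 318.6]
ee_rot: [0.04, 0.706, -0.705, -0.04]
contact_force: [-0.0, -0.6, -8.0]
gripper_width: 21.4
```

```bash
python3 - <<'E'
from h import *
pose(); look(1); st=pose()
pr=[.6,1.2,1.8,2.4,3,3,3,3,3,3,3,3,3,3,3,3,3,2.6,2.2,1.8]
plan2([547.1,-227.6,318.6-55],1.4552,.0015,pr,roll=0)
E
```

```text
t 26.45 pos [ 546.9 -226.3  318.6] w 21.4 F [-0.  -0.6 -8. ] yaw 1.4570 slope 0.0014 roll 0.0005
t 26.45 x 52.5 y -14 sc 57  th_ring 0.013  th_tab 0.00 iou 0.70
t 26.50 pos [ 546.9 -226.3  318.6] w 21.5 F [-0.  -0.6 -6.7] yaw 1.4570 slope 0.0014 roll 0.0005
[[-0.0, 0.0006, 0.0, -0.0, 0.0, 0.0, 0.0], [-0.0, 0.0013, 0.0, -0.0, 0.0, 0.0, 0.0], [-0.0, 0.0019, 0.0, -0.0, 0.0001, 0.0, 0.0], [-0.0, 0.0026, 0.0001, -0.0, 0.0001, 0.0, 0.0], [-0.0, 0.0032, 0.0001, -0.0, 0.0001, 0.0, 0.0], [-0.0, 0.0032, 0.0001, -0.0, 0.0001, 0.0, 0.0], [-0.0, 0.0032, 0.0001, -0.0, 0.0001, 0.0, 0.0], [-0.0, 0.0032, 0.0001, -0.0, 0.0001, 0.0, 0.0], [-0.0, 0.0032, 0.0001, -0.0, 0.0001, 0.0, 0.0], [-0.0, 0.0032, 0.0001, -0.0, 0.0001, 0.0, 0.0], [-0.0, 0.0032, 0.0001, -0.0, 0.0001, 0.0, 0.0], [-0.0, 0.0032, 0.0001, -0.0, 0.0001, 0.0, 0.0], [-0.0, 0.0032, 0.0001, -0.0, 0.0001, 0.0, 0.0], [-0.0, 0.0032, 0.0001, -0.0, 0.0001, 0.0, 0.0], [-0.0, 0.0032, 0.0001, -0.0, 0.0001, 0.0, 0.0], [-0.0, 0.0032, 0.0001, -0.0, 0.0001, 0.0, 0.0], [-0.0, 0.0032, 0.0001, -0.0, 0.0001, 0.0, 0.0], [-0.0, 0.0028, 0.0001, -0.0, 0.0001, 0.0, 0.0], [-0.0, 0.0023, 0.0001, -0.0, 0.0001, 0.0, 0.0], [-0.0, 0.0019, 0.0, -0.0, 0.0001, 0.0, 0.0]]
```

Emit:
{"name": "play_rows", "arguments": {
  "series": [
    [0,0.0006,0,0,0,0,0],
    [0,0.0013,0,0,0,0,0],
    [0,0.0019,0,0,0.0001,0,0],
    [0,0.0026,0.0001,0,0.0001,0,0],
    [0,0.0032,0.0001,0,0.0001,0,0],
    [0,0.0032,0.0001,0,0.0001,0,0],
    [0,0.0032,0.0001,0,0.0001,0,0],
    [0,0.0032,0.0001,0,0.0001,0,0],
    [0,0.0032,0.0001,0,0.0001,0,0],
    [0,0.0032,0.0001,0,0.0001,0,0]
  ]
}}

```text
clock: 27.5
position: [546.8, -227.0, 290.8]
ee_rot: [0.04, 0.706, -0.705, -0.041]
contact_force: [-0.1, -0.3, -7.3]
gripper_width: 21.2
```

```bash
python3 - <<'E'
from h import *
st=pose()
plan2([547.1,-227.6,318.6-55],1.4552,.0015,[3,3,3,3,3,3,3,2.6,2.2,1.8],roll=0)
E
```

```text
t 27.50 pos [ 546.8 -227.   290.8] w 21.2 F [-0.1 -0.3 -7.3] yaw 1.4561 slope 0.0014 roll 0.0005
[[-0.0, 0.003, 0.0001, -0.0, 0.0001, 0.0001, 0.0], [-0.0, 0.003, 0.0001, -0.0, 0.0001, 0.0001, 0.0], [-0.0, 0.003, 0.0001, -0.0, 0.0001, 0.0001, 0.0], [-0.0, 0.003, 0.0001, -0.0, 0.0001, 0.0001, 0.0], [-0.0, 0.003, 0.0001, -0.0, 0.0001, 0.0001, 0.0], [-0.0, 0.003, 0.0001, -0.0, 0.0001, 0.0001, 0.0], [-0.0, 0.003, 0.0001, -0.0, 0.0001, 0.0001, 0.0], [-0.0, 0.0026, 0.0001, -0.0, 0.0001, 0.0, 0.0], [-0.0, 0.0022, 0.0, -0.0, 0.0001, 0.0, 0.0], [-0.0, 0.0018, 0.0, -0.0, 0.0001, 0.0, 0.0]]
```

Emit:
{"name": "play_rows", "arguments": {
  "series": [
    [0,0.003,0,0,0.0001,0.0001,0],
    [0,0.003,0,0,0.0001,0.0001,0],
    [0,0.003,0,0,0.0001,0.0001,0],
    [0,0.003,0,0,0.0001,0,0],
    [0,0.003,0,0,0.0001,0,0],
    [0,0.003,0,0,0.0001,0,0],
    [0,0.003,0,0,0.0001,0,0],
    [0,0.0026,0,0,0.0001,0,0],
    [0,0.0022,0,0,0,0,0],
    [0,0.0018,0,0,0,0,0]
  ]
}}

```text
clock: 28.5
position: [546.8, -227.0, 260.5]
ee_rot: [0.041, 0.706, -0.705, -0.041]
contact_force: [0.2, 0.4, -7.5]
gripper_width: 21.1
```

```bash
python3 - <<'E'
from h import *
pose(); look(1); st=pose()
E
```

```text
t 28.50 pos [ 546.8 -227.   260.5] w 21.1 F [ 0.2  0.4 -7.5] yaw 1.4553 slope 0.0013 roll 0.0004
t 28.50 x 52.5 y -14 sc 56  th_ring 0.013  th_tab 0.00 iou 0.62
t 28.55 pos [ 546.7 -226.9  260.1] w 21.2 F [ 0.  -0.5 -7.5] yaw 1.4553 slope 0.0016 roll 0.0010
```

Emit:
{"name": "play_rows", "arguments": {
  "series": [
    [0,0.0012,0,0,0,0,0],
    [0,0.0012,0,0,0,0,0],
    [0,0.0012,0,0,0,0,0],
    [0,0.0011,0,0,0,0,0],
    [0,0.001,0,0,0,0,0],
    [0,0.0008,0,0,0,0,0],
    [0,0.0006,0,0,0,0,0],
    [0,0.0004,0,0,0,0,0],
    [0,0.0004,0,0,0,0,0],
    [0,0.0004,0,0,0,0,0]
  ]
}}

```text
clock: 29.55
position: [547.0, -227.0, 251.6]
ee_rot: [0.041, 0.706, -0.705, -0.041]
contact_force: [0.2, 0.1, -7.3]
gripper_width: 21.3
```

Emit:
{"name": "play_rows", "arguments": {
  "series": [
    [0,0.0004,0,0,0,0,0],
    [0,0.0004,0,0,0,0,0],
    [0,0.0004,0,0,0,0,0],
    [0,0.0004,0,0,0,0,0]
  ]
}}

```text
clock: 29.95
position: [547.0, -227.4, 250.7]
ee_rot: [0.041, 0.706, -0.706, -0.04]
contact_force: [-0.2, -0.2, -5.8]
gripper_width: 21.1
```

```bash
python3 - <<'E'
from h import *
pose(); look(1); st=pose()
E
```

```text
t 29.95 pos [ 547.  -227.4  250.7] w 21.1 F [-0.2 -0.2 -5.8] yaw 1.4556 slope 0.0005 roll -0.0008
t 29.95 x 53.0 y -14 sc 54  th_ring 0.019  th_tab 0.00 iou 0.66
t 30.00 pos [ 547.  -227.4  250.7] w 21.1 F [-0.9 -0.6 -6.5] yaw 1.4556 slope 0.0005 roll -0.0008
```

Emit:
{"name": "play_rows", "arguments": {
  "series": [
    [0,0.0004,0,0,0,0,0],
    [0,0.0004,0,0,0,0,0],
    [0,0.0004,0,0,0,0,0],
    [0,0.0004,0,0,0,0,0],
    [0,0.0004,0,0,0,0,0]
  ]
}}

```text
clock: 30.5
position: [546.8, -227.4, 250.6]
ee_rot: [-0.041, -0.706, 0.706, 0.04]
contact_force: [-2.3, 0.7, -1.9]
gripper_width: 21.2
```

```bash
python3 - <<'E'
from h import *
pose(); look(1); st=pose()
E
```

```text
t 30.50 pos [ 546.8 -227.4  250.6] w 21.2 F [-2.3  0.7 -1.9] yaw 1.4558 slope 0.0001 roll -0.0019
t 30.50 x 53.0 y -14 sc 54  th_ring 0.019  th_tab 0.00 iou 0.62
t 30.55 pos [ 546.9 -227.4  250.6] w 21.8 F [-2.4  0.4 -2.6] yaw 1.4558 slope 0.0000 roll -0.0020
```

Emit:
{"name": "play_rows", "arguments": {
  "series": [
    [0,0.0004,0,0,0,0,0],
    [0,0.0002,0,0,0,0,0.02],
    [0,0,0,0,0,0,0.0225],
    [0,0,0,0,0,0,0.025],
    [0,0,0,0,0,0,0.028],
    [0,0,0,0,0,0,0.034],
    [0,0,0,0,0,0,0.042],
    [0,0,0,0,0,0,0.05]
  ]
}}

```text
clock: 31.35
position: [550.9, -228.9, 255.0]
ee_rot: [-0.046, -0.704, 0.707, 0.035]
contact_force: [-0.2, -1.0, 0.2]
gripper_width: 49.8
```

```bash
python3 - <<'E'
from h import *
pose(); look(2); st=pose()
E
```

```text
t 31.35 pos [ 550.9 -228.9  255. ] w 49.8 F [-0.2 -1.   0.2] yaw 1.4570 slope -0.0034 roll -0.0154
t 31.35 x 53.5 y -11 sc 53  th_ring 0.025  th_tab 0.01 iou 0.57
t 31.40 x 53.5 y -11 sc 54  th_ring 0.025  th_tab 0.01 iou 0.59
t 31.45 pos [ 550.8 -228.8  254.8] w 50.0 F [ 0.   1.  -0.3] yaw 1.4570 slope -0.0034 roll -0.0150
```

Emit:
{"name": "play_rows", "arguments": {
  "series": [
    [0,-0.004,0,0,0,0,0.06],
    [0,-0.01,0,0,0,0.003,0.06],
    [0,-0.015,0,0,0,0.003,0.06],
    [0,-0.02,0,0,0,-0.006,0.06],
    [0,-0.02,0,0,0,0,0.06],
    [0,-0.02,0,0,0,0,0.06],
    [0,-0.02,0,0,0,0,0.06],
    [0,-0.01,0,0,0,0,0.06],
    [0,0,0,0,0,0,0.06]
  ]
}}

```text
clock: 32.35
position: [548.5, -228.6, 383.9]
ee_rot: [-0.047, -0.704, 0.708, 0.033]
contact_force: [-1.1, -0.1, -0.4]
gripper_width: 59.9
```

```bash
python3 - <<'E'
from h import *
st=pose(); g=snap('scene'); t=snap('top')
yaw,cx,cy=1.4556,546.9,-227.4
class C:
    def __call__(s,M): return R.from_euler('z',yaw).apply(np.atleast_2d(M).astype(float))+[cx,cy,40]
c=C(); a=ring(g,c,np.arange(20,90,.5),[66],range(-20,-9,1)); print(a,tabfit(g,c,a[1],a[3]+17))
rs=lambda M:R.from_euler('z',1.4548).apply(np.array(M,float))+[547.2,-228.8,40]
def crop(g,o,w,h,k):
    x0,y0=(o-[w/2,h/2]).astype(int); b=cv2.resize(g['color'][y0:y0+h,x0:x0+w],None,fx=k,fy=k,interpolation=cv2.INTER_CUBIC)
    for P,col in ((c([[e*190,f*65,0] for e in(-1,1) for f in(-1,1)]+[[e*186,0,242] for e in(-1,1)]),(255,0,0)),(rs([[e*215,f*95,0] for e in(-1,1) for f in(-1,1)]),(0,0,255))):
        for p in proj(g,P): cv2.circle(b,tuple(int(v) for v in (p+.5-[x0,y0])*k),4,col,1)
    return b
b1=crop(g,proj(g,c([0,0,60]))[0],230,150,3.4); b2=crop(t,proj(t,c([0,0,60]))[0],200,84,3.4); W=max(b1.shape[1],b2.shape[1])
f=lambda b:np.pad(b,((0,0),(0,W-b.shape[1]),(0,0))); out=np.vstack([f(b2),f(b1)]); print(out.shape)
cv2.imwrite('pics/f.png',cv2.resize(out,None,fx=.75,fy=.75,interpolation=cv2.INTER_AREA)[:600,:,::-1])
E
```

```text
t 32.35 pos [ 548.5 -228.6  383.9] w 59.9 F [-1.1 -0.1 -0.4] yaw 1.4571 slope -0.0048 roll -0.0196
(np.float64(54.36276266089622), np.float64(53.0), 66, -14) (np.float64(0.6180555555555556), np.float64(3.3306690738754696e-16))
(796, 782, 3)
```

View pics/f.png

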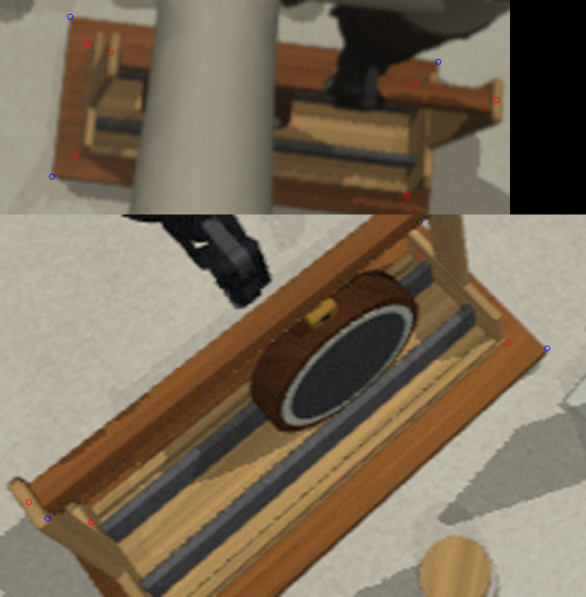

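The last picture shows the carrier on the riser with the predicted upright tops matching in both views. The mirror is upright with the hanger on top, and the gripper is clear. One more stillness check, then I'll hand in.

Emit:
{"name": "play_rows", "arguments": {
  "series": [
    [0,-0.005,0,0,0,0,0.06],
    [0,-0.005,0,0,0,0,0.06],
    [0,0,0,0,0,0,0.06],
    [0,0,0,0,0,0,0.06],
    [0,0,0,0,0,0,0.06],
    [0,0,0,0,0,0,0.06]
  ]
}}

```text
clock: 33.05
position: [546.9, -227.8, 388.5]
ee_rot: [-0.043, -0.705, 0.707, 0.037]
contact_force: [-0.6, -0.5, -0.0]
gripper_width: 60.0
```

```bash
python3 - <<'E'
from h import *
pose(); g=snap('scene')
class C:
    def __call__(s,M): return R.from_euler('z',1.4556).apply(np.atleast_2d(M).astype(float))+[546.9,-227.4,40]
c=C(); a=ring(g,c,np.arange(20,90,.5),[66],range(-20,-9,1)); f=tabfit(g,c,a[1],a[3]+17); print(a,f)
if abs(f[1])<.05: print(job_done())
E
```

```text
t 33.05 pos [ 546.9 -227.8  388.5] w 60.0 F [-0.6 -0.5 -0. ] yaw 1.4569 slope -0.0030 roll -0.0084
(np.float64(54.392391257685816), np.float64(53.0), 66, -14) (np.float64(0.6111111111111112), np.float64(3.3306690738754696e-16))
the job is handed in; nothing more can be done
None
```

The carrier is on the riser with the mirror standing still and upright, and I handed the job in at about 33 s. One thing went wrong on the way: the mirror rolled back to the +x end once and had to be righted a second time.

**What I did**
- I gripped the carrier by its handle, lifted it, and carried it to just short of the riser with the mirror still leaning on the +x end. There I tipped the mirror upright, then took it the last 140 mm balanced.
- During my first hold over the riser, the mirror crept and rolled back against the +x end. It did not roll over. I righted it again there.
- I then held it about 68 mm above the riser. Every check over 3.5 s read within 0.015 rad of upright. I set it down slowly, let go and backed off upwards.

**Last checks**
- **Mirror:** it was upright, with the hanger reading 0.00 rad and the disc position 0.02 rad. It had not moved between the last two looks, 0.7 s apart.
- **Placing:** measured at the gripper at set-down, the carrier was about 1.5 mm off the riser's centre and 0.001 rad off square.
- **Gripper:** it was clear of everything, and the force read about zero.

**Disagreements:** in the last picture the tops of the uprights matched the model. The base corners could only be read to about 5 mm, so the picture confirms the centring only that closely. I did not check the positions of the other objects by numbers at the end; the arm was never lowered near them.

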